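# Load the comb dryer and set it running

## Robot

A 6-joint arm with a two-finger parallel gripper is mounted at the origin on the work surface. World frame = base frame: x ahead of the robot, y to its left, z up, the work surface at z = 0. Lengths are in mm, angles in rad, forces in N, time in s.
With the tool pointing down it reaches from about 400 to 925 mm from the base axis. Payload 12.5 kg.
Tool frame: the origin (TCP) lies between the finger pads; the fingertips stand env.tip_extent ahead of it and the grasp point (between the pads) lies 11 mm behind it (env.tip_extent is the distance from the TCP to the fingertips, in mm); z points along the fingers, y is the line along which they close (so a half turn about z gives the same grasp; the last joint's range is limited). The gripper opens to 95 mm and grips with 3 to 60 N. Pads are 20 mm wide; open, the fingers measure 119 mm over their backs; the gripper's body (75 mm by 180 mm) begins 59 mm behind the grasp point.
Start: joints at [1.096, 0.491, 1.559, -0, 1.092, -0.106], TCP at [225.296, 583.001, 198.261] pointing down, gripper open.
Joint ranges: [-3.1, 3.1], [-0.84, 2.19], [0.05, 2.79], [-1.13, 4.28], [0.06, 2.93], [-2.69, 2.69]. Speed limits (rad/s): [2.22, 2.22, 2.79, 3.14, 3.14, 3.14].

## Interface

Orientations are given as [roll, pitch, yaw] about the fixed x, y, z axes, in that order (R = Rz(yaw) Ry(pitch) Rx(roll)).
In Python, from cell import env gives the robot as it stands.
- The arm moves only by the tool carry_out, never from a script. Its argument "motion" is a list of rows, each a list of 5 numbers: the shift along the tool's x, y, z in mm, then the turn about the tool's z in degrees, then the closure, from 0 (fully open) to 1 (shut). A call has 1 to 12 rows; each row shifts and turns the commanded pose from where the row before left it, along the tool's axes as they then stand; what a row does not reach is not made up. A row lasts 1/10 s, in which the tool goes at most 50 mm and 8.59 degrees, less where a joint would pass 70% of its speed; a pose out of reach is approached as far as the arm can. A call with a gripper value outside its range is refused whole. The fingers move at their own pace and stop on an object; the grip force is fixed at half the most. Time passes only in rows, so rows that do not move let the fingers close. It gives the time, the measured TCP pose, the force, the opening and the grip force at its end, in the units of the state.
- env.state(): the state, without advancing time (a new reading comes with each control period).
- env.read_camera(name): name is "scene" or "top" or "wrist"; returns a dict with "color" (480x640x3 uint8, red, green, blue), "K" (3x3 intrinsics, pixels), "dist" ([k1, k2, p1, p2, k3] as OpenCV has them; the pictures are not rectified), "R" (3x3) and "t" (3): a world point X has camera coordinates R X + t; the wrist camera has in their place "hand_eye" (4x4, takes a point from camera to tool coordinates, whose origin is the TCP and whose axes are the flange's). Camera axes: x right, y down, z forward; pixel columns grow to the right and rows downward; lengths in mm; the calibration is good to about 2 mm. A picture is of the moment at which its call begins: read the wrist's pose just before it. There is no depth.
- env.job_done(): hands the job in; it is judged then, once.
The state is a dict: "t": time; "joints": joint angles; "qvel": joint speeds; "tau": joint torques, N m; "eef_pos": TCP position; "tcp_rot": TCP orientation; "ft_force": force on the tool from outside, world axes, zero at the start; "moment": the same for the moment, N m; "opening": opening from 0.0 (shut) to 1.0 (fully open); "grip_force": force on a finger pad.
Only numpy, scipy, OpenCV 4.12 (cv2) and the standard library are available. Lean on these libraries where they do the work, as an engineer would, in place of code of your own. Each camera call takes 0.05 s, during which the arm holds its last target. There are 200 camera calls.

## Task

Stand every wooden-handled comb head-down in the dryer, one to a well and fully down, and turn both the temperature knob and the drying-time knob until their white pointers stand at the red clips. Once all that is done, press the green start button fully and let go. Leave the clips and everything else on the bench as they are.

Things in the scene. Friction and masses are not known exactly. Their poses are not given: they have to be found in the camera images.
- dryer: White tool dryer fixed to the bench, 190 (x) x 300 (y) x 112 mm high. Origin: centre of its underside, z up; x from its front (knobs, robot side) to its back. Four 38 x 38 mm wells open in its flat top, centres at x +55, y +99, +33, -33, -99 mm, 100 mm deep (floor 12 mm above the bench, 3 mm bevel at the mouth). One comb to a well, with play: it may lean 0.15 rad.
- temp_grip (a point): Temperature knob, left of the two seen from the robot (dryer x -55, y +95 mm): centre of its grip bar, on the turning axis, 21 mm above the dryer's top. Bar 52 x 14 mm, from 9 to 33 mm above the dryer's top, on a disc 56 mm across and 9 mm high. x points along the bar to its white pointer end, z up. Friction 0.06 N m; it stays where it is left.
- time_grip (a point): Drying-time knob, the right one (dryer x -55, y -95 mm): centre of its grip bar. Same make, sizes and axes as the temperature knob.
- temp_knob (a joint): Angle of the temperature knob, 0 to 5.236 rad between stops, growing clockwise seen from above. At 0 the pointer stands 150 degrees anticlockwise (from above) from the dryer's x axis.
- time_knob (a joint): Angle of the drying-time knob, same scale and sense.
- temp_clip (a joint): Angle of the red marker clip on the temperature scale, on the knob's own scale: the pointer stands at the clip when both angles are equal. Stiff (0.5 N m); 30 to 47 mm from the knob's axis, 8 mm above the dryer's top, so below the top of the knob's disc. Not to be moved.
- time_clip (a joint): Angle of the red marker clip on the drying-time scale, likewise.
- temp_pointer (a point): Point on the line of the temperature knob's white pointer, 36 mm from the axis.
- temp_clip_mark (a point): Middle of the red clip on the temperature scale, 36 mm from the axis.
- time_pointer (a point): Point on the line of the drying-time knob's white pointer, 36 mm from the axis.
- time_clip_mark (a point): Middle of the red clip on the drying-time scale, 36 mm from the axis.
- start_top (a point): Centre of the top of the round green start button (32 mm across, in a grey collar 44 mm across and 12 mm high), midway between the knobs; 22 mm above the dryer's top when up.
- start (a joint): Travel of the start button: 0 up, 0.006 m fully down (about 5 N); it springs back.
- comb1: Wet comb, 185 mm, 90 to 140 g: wooden handle 100 x 26 x 26 mm, steel toothed head 85 x 26 x 8 mm in line with it. Origin: centre of the handle on its axis, 50 mm from the butt, 135 mm from the head's tip. x along the comb to the head, y across the head. Lies flat, head to the left or ahead-left, origin 13 mm up. Head-down in a well: x down, origin 147 mm above the bench. May be absent.
- comb2: Another wooden-handled comb, sizes and axes as comb1; may be absent. The centre of mass of each comb is 30 mm from its origin towards the head.
- comb3: Another wooden-handled comb, sizes and axes as comb1; may be absent.
- comb4: Another wooden-handled comb, sizes and axes as comb1; may be absent.
- bath_brush: Blue silicone bath brush, 125 x 72 x 65 mm; origin at the centre of its underside. To be left alone.
- canister: Red treat canister with hinged lid, 100 mm across, 134 mm high; origin under its centre. To be left alone.
- steel_comb1: Plain all-steel comb without a handle, 190 x 30 x 6 mm, dry; origin under its centre, x along it. To be left alone.
- steel_comb2: A second plain all-steel comb, likewise. To be left alone.
- shampoo: Green shampoo bottle, 68 mm across, 190 mm high, left side of the bench; origin under its centre. To be left alone.
- paw_balm: Amber jar, 66 mm across, 45 mm high, right side of the bench. To be left alone.

How it is judged:
By the outcome, as a careful person would: the job done as asked, in the order asked, and still so for the second after the job is handed in, with the robot touching nothing.
Of comb1, comb2, comb3, comb4 only 3 to 4 are there at a start; the rules pass over those that are not, and their reading is None.
At some moment in a run one of comb1, comb2, comb3, comb4 may be knocked a few centimetres aside while the robot is not near it.
It also fails if it takes over 210 s, if anything falls off the work surface, if the arm or the gripper's body presses on something with over 40 N, if the wrist force passes 120 N, or if a joint passes its speed limit or range.

## Working session

There is one attempt and no reset: what is moved stays moved. The work goes in short steps, Python scripts to look and compute and a tool call to move; the robot and the scene stay as the last step left them, time stands still between calls to the robot, and variables do not carry over. Pictures are saved under pics/ and viewed, at most 14 in all, crops included, and the job is handed in when it is done.

Besides the shell and the picture viewer there is one more tool, called as a command line: name --pt "numbers of a row" for each row, then --argument value for the rest. carry_out: Moves the arm, as the interface text tells. Its arguments: {"type":"object","properties":{"motion":{"type":"array"}},"required":["motion"]}

```bash
mkdir -p pics; ls
python3 - <<'E'
from cell import env
import cv2
print(env.state(), env.tip_extent)
for n in ("scene","top"):
    c=env.read_camera(n); cv2.imwrite(f"pics/{n}0.png",c["color"][:,:,::-1]); print(n,c["K"],c["dist"],c["R"],c["t"])
c=env.read_camera("wrist"); print(c["K"],c["dist"],c["hand_eye"]); cv2.imwrite("pics/w0.png",c["color"][:,:,::-1])
E
```

```text
pics
{'t': 0.0, 'joints': array([ 1.09639054e+00,  4.91575460e-01,  1.55948199e+00,  3.13614901e-06,
        1.09171481e+00, -1.05548318e-01]), 'qvel': array([-1.38244381e-03,  6.96790811e-05,  1.16730796e-04,  8.65095437e-04,
        1.38051463e-03,  2.34946821e-04]), 'tau': array([-2.19245463e-03, -6.12660527e+01, -2.58163762e+01,  6.91532576e-02,
        4.83036088e-02, -1.35918576e-04]), 'eef_pos': array([225.16161358, 582.7293098 , 197.64068385]), 'tcp_rot': array([-3.14041991e+00, -1.27039952e-04,  2.77273366e+00]), 'ft_force': array([ 0.47080634, -0.06282462, -0.17426155]), 'moment': array([-0.03180345,  0.0039826 , -0.00095317]), 'grip_force': 0.0, 'opening': 1.0017016093626667} 8.0
scene [[597.1398395    0.         313.15939013]
 [  0.         597.1398395  238.85436078]
 [  0.           0.           1.        ]] [-0.12404587  0.          0.          0.          0.        ] [[ 6.78589233e-01  7.34517915e-01  2.93873169e-04]
 [ 6.32220462e-01 -5.83877290e-01 -5.09298142e-01]
 [-3.73917023e-01  3.45790028e-01 -8.60590098e-01]] [-430.36375278 -294.74619488 1735.35569185]
top [[478.71926056   0.         317.53117351]
 [  0.         478.71926056 242.33644055]
 [  0.           0.           1.        ]] [-0.11307309  0.          0.          0.          0.        ] [[-0.00896268 -0.99984216  0.01534058]
 [-0.98265719  0.00596502 -0.18533556]
 [ 0.1852148  -0.01673563 -0.98255554]] [  46.31641865  572.31080726 1234.67695779]
[[352.17257606   0.         323.41562401]
 [  0.         352.17257606 233.48828177]
 [  0.           0.           1.        ]] [-0.01372372  0.          0.          0.          0.        ] [[-2.36668056e-05 -9.65451640e-01 -2.60582290e-01  7.33797842e+01]
 [ 9.99999523e-01 -2.77237630e-04  9.36336579e-04 -5.12537906e-01]
 [-9.76230902e-04 -2.60582144e-01  9.65451186e-01 -1.88031246e+02]
 [ 0.00000000e+00  0.00000000e+00  0.00000000e+00  1.00000000e+00]]
```

View pics/top0.png

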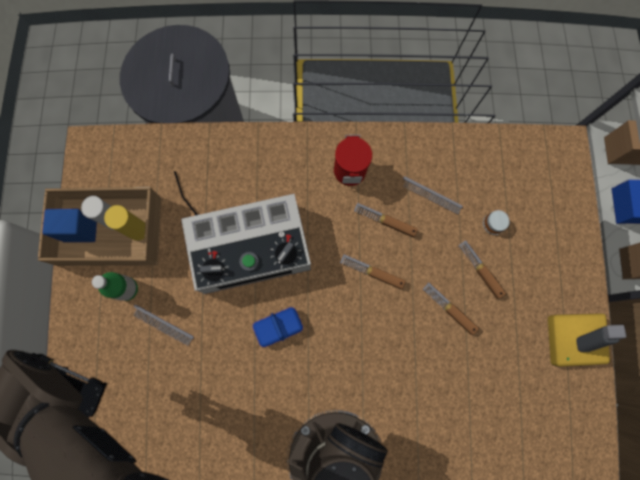

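View pics/scene0.png

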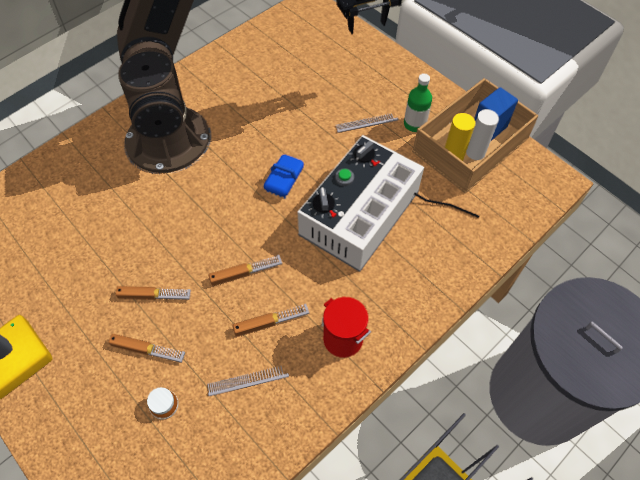

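The top picture shows four wooden-handled combs, with handles at about (400,225), (387,275), (490,280) and (461,318). The dryer is at (247,243), the brush at (278,327) and the canister at (353,160). The scene picture agrees.

```bash
cat > h.py <<'E'
from cell import env
import cv2, numpy as np
from scipy.spatial.transform import Rotation as Rn
def shot(name, save=None):
    s=env.state(); c=env.read_camera(name)
    if name=="wrist":
        T=np.eye(4); T[:3,:3]=Rn.from_euler("xyz",s["tcp_rot"]).as_matrix(); T[:3,3]=s["eef_pos"]
        W=T@c["hand_eye"]; c["R"]=W[:3,:3].T; c["t"]=-c["R"]@W[:3,3]
    if save: cv2.imwrite(f"pics/{save}.png",c["color"][:,:,::-1])
    return c
def ray(c,px):
    n=cv2.undistortPoints(np.array(px,float).reshape(-1,1,2),c["K"],c["dist"]).reshape(-1,2)
    d=np.c_[n,np.ones(len(n))]@c["R"]; o=-c["R"].T@c["t"]; return o,d/np.linalg.norm(d,axis=1)[:,None]
def plane(c,px,z):
    o,d=ray(c,px); return o+d*((z-o[2])/d[:,2])[:,None]
def tri(c1,p1,c2,p2):
    """midpoint of the two rays, and their gap"""
    o1,d1=ray(c1,p1); o2,d2=ray(c2,p2); d1,d2=d1[0],d2[0]
    s=np.linalg.lstsq(np.c_[d1,-d2],o2-o1,rcond=None)[0]; a=o1+s[0]*d1; b=o2+s[1]*d2
    return (a+b)/2,np.linalg.norm(a-b)
def proj(c,X):
    return cv2.projectPoints(np.array(X,float).reshape(-1,1,3),cv2.Rodrigues(c["R"])[0],c["t"],c["K"],c["dist"])[0].reshape(-1,2)
def handles(c,amin=60):
    """wooden handles: list of (centre px, 2 end px (of min-area rectangle), area)"""
    hsv=cv2.cvtColor(c["color"],cv2.COLOR_RGB2HSV)
    m=cv2.inRange(hsv,(5,150,60),(14,255,215)); m=cv2.morphologyEx(m,cv2.MORPH_OPEN,np.ones((3,3)))
    out=[]
    for k in cv2.findContours(m,cv2.RETR_EXTERNAL,cv2.CHAIN_APPROX_NONE)[0]:
        if cv2.contourArea(k)<amin: continue
        b=cv2.boxPoints(cv2.minAreaRect(k)); 
        if np.linalg.norm(b[0]-b[1])>np.linalg.norm(b[1]-b[2]): b=np.roll(b,1,0)
        out.append(((b.mean(0)),(b[0]+b[1])/2,(b[2]+b[3])/2,cv2.contourArea(k)))
    return out,m
E
python3 - <<'E'
from h import *
np.set_printoptions(precision=1,suppress=True)
t=shot("top"); s=shot("scene")
for c,p in ((t,[(400,225),(387,275),(490,280),(461,318),(300,150)]),(s,[(137,293),(232,273),(250,325),(125,344),(50,300)])):
    h=cv2.cvtColor(c["color"],cv2.COLOR_RGB2HSV); print([h[y,x] for x,y in p])
    o,m=handles(c); print([(a,b,e,r) for a,b,e,r in o])
big=cv2.resize(t["color"][190:300,170:330,::-1],(800,550),interpolation=cv2.INTER_CUBIC); cv2.imwrite("pics/tc.png",big)
big=cv2.resize(s["color"][125:275,285:435,::-1],(600,600),interpolation=cv2.INTER_CUBIC); cv2.imwrite("pics/sc.png",big)
E
```

```text
[array([ 13, 140, 124], dtype=uint8), array([ 13, 140, 126], dtype=uint8), array([ 13, 140, 122], dtype=uint8), array([ 13, 140, 124], dtype=uint8), array([ 15, 116, 134], dtype=uint8)]
[]
[array([ 13, 172, 199], dtype=uint8), array([ 13, 172, 200], dtype=uint8), array([ 14, 170, 198], dtype=uint8), array([ 14, 173, 201], dtype=uint8), array([ 15, 141, 202], dtype=uint8)]
[(array([127.8, 343.7], dtype=float32), array([108.2, 339.1], dtype=float32), array([147.3, 348.4], dtype=float32), 463.5), (array([252.8, 324.5], dtype=float32), array([232.9, 330.4], dtype=float32), array([272.7, 318.5], dtype=float32), 508.5), (array([134.5, 292.5], dtype=float32), array([115. , 292.5], dtype=float32), array([154. , 292.5], dtype=float32), 441.5), (array([228.1, 274.3], dtype=float32), array([209.2, 279.8], dtype=float32), array([246.9, 268.7], dtype=float32), 471.5)]
```

View pics/tc.png

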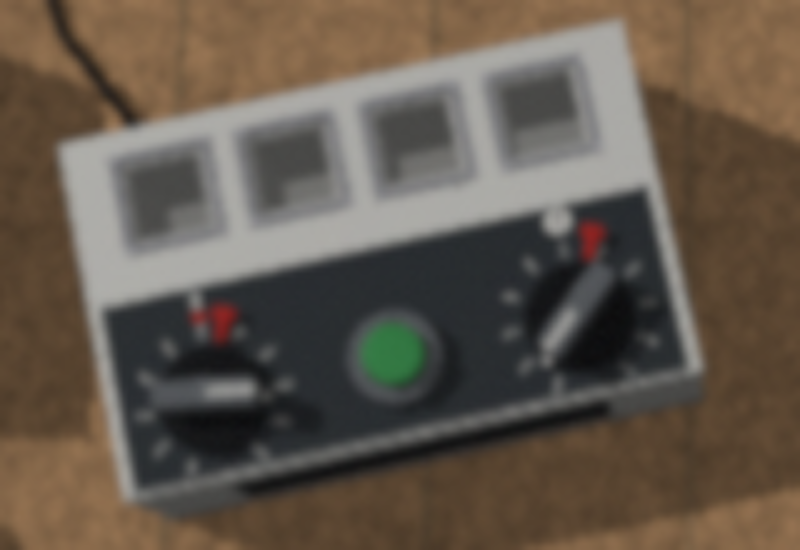

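View pics/sc.png

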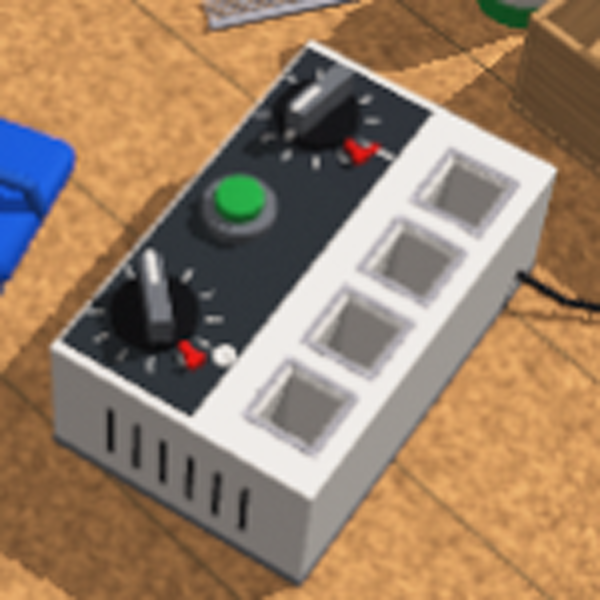

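The crops show the dryer's four top corners, both knobs and the red clips clearly. The temp pointer's white end is at (255,388) in the top crop and points right. The time pointer's white end is at (550,350) and points to the lower left. The clips are at (222,320) and (593,238).

```bash
sed -i 's/def handles(c,amin=60):/def handles(c,amin=60,smin=160):/; s/(5,150,60)/(5,smin,60)/' h.py
python3 - <<'E'
from h import *
np.set_printoptions(precision=1,suppress=True)
t=shot("top"); s=shot("scene")
T=lambda x,y:(170+x/5-.4,190+y/5-.4); S=lambda x,y:(285+x/4-.4,125+y/4-.4)
P={"bl":((60,147),(555,172)),"br":((622,20),(310,497)),"fr":((700,372),(55,347)),"fl":((128,498),(310,42)),"btn":((392,352),(240,197)),
 "well1":((168,200),(467,193)),"well2":((290,170),(412,262)),"well3":((416,140),(358,332)),"well4":((540,112),(302,405))}
for k,(a,b) in P.items(): print(k,*tri(t,T(*a),s,S(*b)))
ht,_=handles(t,30,130); hs,_=handles(s,60,155)
for a in ht:
    best=min(hs,key=lambda b:tri(t,a[0],s,b[0])[1]+abs(tri(t,a[0],s,b[0])[0][2]-13))
    e=plane(t,[a[1],a[2]],13); f=plane(s,[best[1],best[2]],13)
    print("H",a[0],a[3],tri(t,a[0],s,best[0]),"top ends",e.ravel(),"scene ends",f.ravel(),f.mean(0))
E
```

```text
bl [626.6 397.5 107.7] 0.25828064028222697
br [691.6 104.  113.7] 1.429056758951768
fr [507.1  65.2 108.8] 3.604650377241517
fl [443.2 354.3 111.8] 1.5052771016855206
btn [514.1 218.4 131.3] 0.8313940685670899
well1 [598.8 340.8 107.8] 3.3667968300435787
well2 [613.2 276.  108.4] 0.16257832338422684
well3 [628.2 210.6 111.5] 0.8485786111986641
well4 [642.6 146.5 112.6] 1.3930990350645287
H [462.6 319.9] 296.0 (array([ 361.7, -353.8,   14.1]), np.float64(1.1001385327158135)) top ends [ 394.6 -320.7   13.   328.2 -388.6   13. ] scene ends [ 326.2 -388.7   13.   396.4 -318.2   13. ] [ 361.3 -353.5   13. ]
H [387.7 277.9] 281.0 (array([ 480.1, -149.6,   14. ]), np.float64(2.5604425467372662)) top ends [ 498.9 -107.2   13.   460.2 -194.6   13. ] scene ends [ 460.1 -192.8   13.   500.8 -103.6   13. ] [ 480.5 -148.2   13. ]
H [491.3 282.5] 311.0 (array([ 463.3, -442.1,   13.7]), np.float64(1.2662292097361838)) top ends [ 502.8 -415.9   13.   423.4 -470.    13. ] scene ends [ 422.3 -470.1   13.   503.9 -413.6   13. ] [ 463.1 -441.8   13. ]
H [400.  226.1] 261.0 (array([ 625.7, -190. ,   13.6]), np.float64(2.023163858732666)) top ends [ 645.  -147.9   13.   605.7 -234.1   13. ] scene ends [ 605.8 -233.8   13.   646.5 -144.1   13. ] [ 626.2 -188.9   13. ]
```

```bash
cat > plan.py <<'E'
from h import *
def plan(wps,cl=0.0,v=45,w=8.0,start=None):
    """suggest rows to go through waypoints (x,y,z,yaw deg); rounding is carried on"""
    s=env.state(); p=np.array(s["eef_pos"]); y=np.degrees(s["tcp_rot"][2])
    if start: p=np.array(start[:3],float); y=start[3]
    rows=[]
    for X in wps:
        d=(X[3]-y+180)%360-180; goal=np.array(X[:3],float); y1=y+d
        n=int(max(1,np.ceil(np.linalg.norm(goal-p)/v),np.ceil(abs(d)/w))); p0,y0=p.copy(),y
        for i in range(1,n+1):
            a=np.radians(y); tx=np.array([np.cos(a),np.sin(a),0]); ty=np.array([np.sin(a),-np.cos(a),0])
            e=p0+(goal-p0)*i/n-p; r=[round(e@tx),round(e@ty),round(-e[2]),round((y0+(y1-y0)*i/n-y),1)]
            p=p+r[0]*tx+r[1]*ty+[0,0,-r[2]]; y+=r[3]; rows.append(r+[cl])
    for k in range(0,len(rows),12): print(str(rows[k:k+12]).replace(" ",""))
    print("end",p.round(1),round(y,1))
E
python3 - <<'E'
from plan import *
plan([(300,480,240,130),(440,250,240,100),(467,-178,150,65.6)])
E
```

```text
[[-27,-17,-10,np.float64(-7.2),0.0],[-28,-14,-11,np.float64(-7.2),0.0],[-31,-10,-10,np.float64(-7.3),0.0],[-31,-6,-11,np.float64(-7.2),0.0],[-44,-7,0,np.float64(-5.0),0.0],[-45,-3,0,np.float64(-5.0),0.0],[-45,1,0,np.float64(-5.0),0.0],[-44,5,0,np.float64(-5.0),0.0],[-44,9,0,np.float64(-5.0),0.0],[-43,13,0,np.float64(-5.0),0.0],[-43,-5,9,np.float64(-3.4),0.0],[-43,-2,9,np.float64(-3.5),0.0]]
[[-42,0,9,np.float64(-3.4),0.0],[-43,3,9,np.float64(-3.4),0.0],[-43,6,9,np.float64(-3.5),0.0],[-42,8,9,np.float64(-3.4),0.0],[-42,10,9,np.float64(-3.5),0.0],[-41,13,9,np.float64(-3.4),0.0],[-40,16,9,np.float64(-3.4),0.0],[-39,18,9,np.float64(-3.5),0.0]]
end [ 467.3 -178.4  150.1] 65.6
```

```bash
sed -i 's/rows.append(r+\[cl\])/rows.append(r[:3]+[-r[3],cl])/; s/round((y0+(y1-y0)\*i\/n-y),1)/float(round(y0+(y1-y0)*i\/n-y,1))/' plan.py; grep -n "rows.append\|float(round" plan.py
```

```text
12:            e=p0+(goal-p0)*i/n-p; r=[round(e@tx),round(e@ty),round(-e[2]),float(round(y0+(y1-y0)*i/n-y,1))]
13:            p=p+r[0]*tx+r[1]*ty+[0,0,-r[2]]; y+=r[3]; rows.append(r[:3]+[-r[3],cl])
```

carry_out --pt "-27 -17 -10 7.2 0" --pt "-28 -14 -11 7.2 0" --pt "-31 -10 -10 7.3 0" --pt "-31 -6 -11 7.2 0" --pt "-44 -7 0 5 0" --pt "-45 -3 0 5 0" --pt "-45 1 0 5 0" --pt "-44 5 0 5 0" --pt "-44 9 0 5 0" --pt "-43 13 0 5 0" --pt "-43 -5 9 3.4 0" --pt "-43 -2 9 3.5 0"

```text
t: 1.55
eef_pos: [446.0, 162.7, 222.0]
tcp_rot: [3.141, -0.0, 1.622]
ft_force: [-0.0, 1.2, 0.4]
opening: 1.001
grip_force: 0.0
```

carry_out --pt "-42 0 9 3.4 0" --pt "-43 3 9 3.4 0" --pt "-43 6 9 3.5 0" --pt "-42 8 9 3.4 0" --pt "-42 10 9 3.5 0" --pt "-41 13 9 3.4 0" --pt "-40 16 9 3.4 0" --pt "-39 18 9 3.5 0" --pt "0 0 0 0 0" --pt "0 0 0 0 0"

```text
t: 2.55
eef_pos: [467.0, -178.9, 149.9]
tcp_rot: [-3.141, -0.0, 1.143]
ft_force: [0.6, 0.1, 0.0]
opening: 0.998
grip_force: 0.0
```

Run:
```python
from h import *
np.set_printoptions(precision=1,suppress=True)
s=env.state(); print(s["eef_pos"],np.degrees(s["tcp_rot"]),s["ft_force"])
c=shot("wrist","w1")
h=cv2.cvtColor(c["color"],cv2.COLOR_RGB2HSV); p=proj(c,[[480,-149,26]])[0].astype(int); print(p,h[p[1],p[0]],h[40,40])
for sm in (130,150,170):
    print([(a,plane(c,[b,e],22).ravel(),r) for a,b,e,r in handles(c,500,sm)[0]])
```

```text
[ 467.  -178.9  149.9] [-180.    -0.    65.5] [0.6 0.1 0. ]
[323 185] [ 13 132 213] [ 17  99 241]
[(array([318.5, 181.5], dtype=float32), array([ 497.2, -101.9,   22. ,  456.5, -190.2,   22. ]), 1604.5), (array([492.2, 154.1], dtype=float32), array([ 602.9, -231.8,   22. ,  648.7, -143.3,   22. ]), 2249.0)]
[]
[]
```

View pics/w1.png

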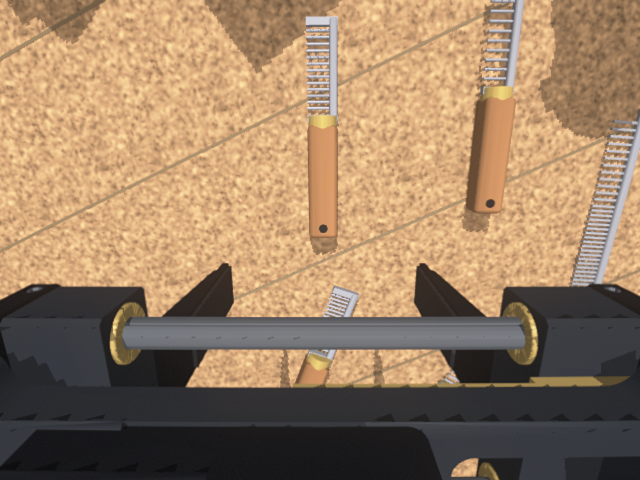

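The wrist view shows comb B along the tool's x axis, with its butt at (323,238) and its ferrule at (322,117). Comb D is at (492,154), and both are clear of the fingers.

```bash
cat >> h.py <<'E'
def whandles(c,z=26,amin=1200):
    """wrist view: (butt/far ends on plane z, centre, axis deg) of each handle seen whole"""
    hsv=cv2.cvtColor(c["color"],cv2.COLOR_RGB2HSV)
    m=cv2.inRange(hsv,(8,118,90),(14,255,255)); m[330:]=0
    m=cv2.morphologyEx(cv2.morphologyEx(m,cv2.MORPH_CLOSE,np.ones((7,7))),cv2.MORPH_OPEN,np.ones((9,9)))
    out=[]
    for k in cv2.findContours(m,cv2.RETR_EXTERNAL,cv2.CHAIN_APPROX_NONE)[0]:
        if cv2.contourArea(k)<amin: continue
        P=plane(c,k[:,0],z)[:,:2].astype(np.float32); r=cv2.minAreaRect(P); b=cv2.boxPoints(r)
        if np.linalg.norm(b[0]-b[1])>np.linalg.norm(b[1]-b[2]): b=np.roll(b,1,0)
        e0,e1=(b[0]+b[1])/2,(b[2]+b[3])/2
        if e0@[.6,.8]>e1@[.6,.8]: e0,e1=e1,e0
        d=e1-e0; out.append(dict(butt=e0.round(1),far=e1.round(1),yaw=round(float(np.degrees(np.arctan2(d[1],d[0]))),1),size=np.sort(r[1]).round(1)))
    return out
E
python3 - <<'E'
from plan import *
np.set_printoptions(precision=1,suppress=True)
c=shot("wrist")
for h in whandles(c): print(h)
print(plane(c,[(322.5,238),(322.5,126),(322,178)],26))
print(proj(c,[[480,-149,26],[467,-178,26],[460,-194,26]]))
E
```

```text
{'butt': array([ 460.6, -191.3], dtype=float32), 'far': array([ 499.7, -103. ], dtype=float32), 'yaw': 66.1, 'size': array([25.4, 96.5])}
{'butt': array([ 601.5, -230.4], dtype=float32), 'far': array([ 642. , -142.8], dtype=float32), 'yaw': 65.1, 'size': array([33.2, 96.5])}
[[ 459.7 -191.8   26. ]
 [ 500.7 -101.8   26. ]
 [ 482.1 -141.6   26. ]]
[[323.4 186.6]
 [323.5 221.5]
 [323.8 240. ]]
```

carry_out --pt "3 -1 40 0 0.3" --pt "0 0 40 0 0.3" --pt "0 0 40 0 0.3" --pt "0 0 12 0 0.3" --pt "0 0 7 0 0.3" --pt "0 0 0 0 1" --pt "0 0 0 0 1" --pt "0 0 0 0 1" --pt "0 0 0 0 1" --pt "0 0 0 0 1"

```text
t: 3.65
eef_pos: [467.9, -175.3, 11.8]
tcp_rot: [3.141, -0.0, 1.144]
ft_force: [-0.5, 0.5, -0.1]
opening: 0.336
grip_force: 0.0
```

carry_out --pt "0 0 -20 0 1" --pt "0 0 -40 0 1" --pt "0 0 -40 0 1" --pt "0 0 -40 0 1" --pt "0 0 -45 0 1" --pt "0 0 -45 0 1" --pt "0 0 -40 0 1" --pt "0 0 -20 0 1" --pt "0 0 0 0 1" --pt "0 0 0 0 1"

```text
t: 4.65
eef_pos: [467.3, -175.1, 300.9]
tcp_rot: [3.142, -0.0, 1.144]
ft_force: [0.7, 0.1, 0.1]
opening: 0.004
grip_force: 0.0
```

Run:
```python
from h import *
c=shot("wrist"); s=shot("scene")
cv2.imwrite("pics/w2.png",np.hstack([cv2.resize(c["color"],(400,300)),cv2.resize(s["color"][60:360,60:360],(400,400))[:300]])[:,:,::-1])
```

```text
(no output)
```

View pics/w2.png

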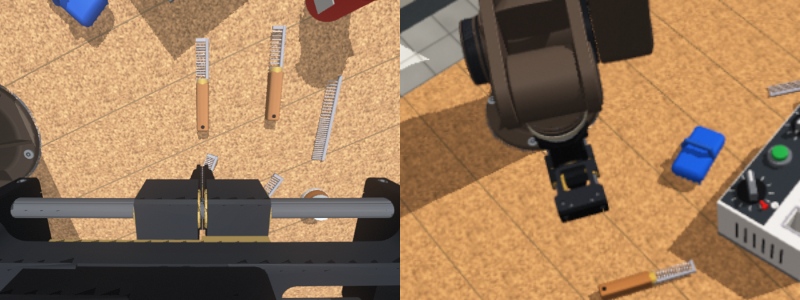

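The jaws hadn't closed before the lift, because the fingers are slow. The comb is still where it was, at about (203,105) in the left half of the composite. I'll go down again and wait longer for the close.

carry_out --pt "0 0 0 0 0.3" --pt "0 0 -1 0 0.3" --pt "0 0 20 0 0.3" --pt "0 0 45 0 0.3" --pt "0 0 45 0 0.3" --pt "0 0 45 0 0.3" --pt "0 0 20 0 0.3" --pt "0 0 0 0 0.3" --pt "0 0 0 0 0.3" --pt "0 0 0 0 0.3"

```text
t: 5.75
eef_pos: [468.3, -175.6, 128.5]
tcp_rot: [3.139, 0.0, 1.144]
ft_force: [-0.4, -0.3, -0.1]
opening: 0.697
grip_force: 0.0
```

Run:
```python
from h import *
np.set_printoptions(precision=1,suppress=True)
s=env.state();print(s["eef_pos"],s["opening"])
for h in whandles(shot("wrist")): print(h)
```

```text
[ 468.3 -175.6  128.5] 0.6974851529123558
{'butt': array([ 460.2, -191.1], dtype=float32), 'far': array([ 500.2, -103.5], dtype=float32), 'yaw': 65.5, 'size': array([25.4, 96.3])}
{'butt': array([ 601. , -230.8], dtype=float32), 'far': array([ 641.8, -142.5], dtype=float32), 'yaw': 65.2, 'size': array([33.9, 97.2])}
```

carry_out --pt "0 -1 45 0 0.5" --pt "0 0 45 0 0.5" --pt "0 0 20 0 0.5" --pt "0 0 7 0 0.5" --pt "0 0 0 0 0.8" --pt "0 0 0 0 0.8" --pt "0 0 0 0 0.8" --pt "0 0 0 0 0.8" --pt "0 0 0 0 0.8" --pt "0 0 0 0 0.8" --pt "0 0 0 0 0.8" --pt "0 0 0 0 0.8"

```text
t: 7.0
eef_pos: [466.8, -174.8, 10.2]
tcp_rot: [-3.142, -0.0, 1.144]
ft_force: [-0.5, -0.2, 0.8]
opening: 0.201
grip_force: 0.0
```

Run:
```python
from h import *
np.set_printoptions(precision=1,suppress=True)
c=shot("wrist"); s=shot("scene")
print(proj(s,[env.state()["eef_pos"]]), proj(c,[env.state()["eef_pos"]]))
cv2.imwrite("pics/w3.png",np.hstack([cv2.resize(c["color"],(400,300)),cv2.resize(s["color"][200:320,150:310],(400,300))])[:,:,::-1])
for h in whandles(c): print(h)
```

```text
[[216.6 277.6]] [[323.6 271. ]]
{'butt': array([ 460.2, -191.6], dtype=float32), 'far': array([ 500.3, -102.8], dtype=float32), 'yaw': 65.7, 'size': array([25.6, 97.5])}
{'butt': array([ 600.9, -233.9], dtype=float32), 'far': array([ 620.8, -136. ], dtype=float32), 'yaw': 78.5, 'size': array([40.3, 99.9])}
```

View pics/w3.png

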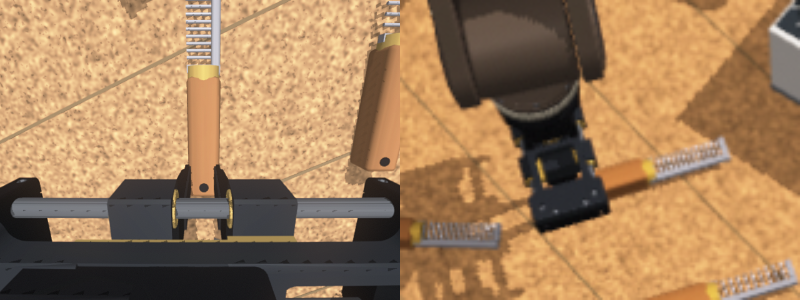

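The fingers straddle the handle near its butt at (203,185) in the left half, but they haven't reached it yet. I'll close them fully.

carry_out --pt "0 0 0 0 1" --pt "0 0 0 0 1" --pt "0 0 0 0 1" --pt "0 0 0 0 1" --pt "0 0 0 0 1" --pt "0 0 0 0 1" --pt "0 0 0 0 1" --pt "0 0 0 0 1"

```text
t: 7.9
eef_pos: [466.8, -174.8, 10.2]
tcp_rot: [3.142, -0.0, 1.144]
ft_force: [-0.1, 0.9, -0.4]
opening: 0.005
grip_force: 0.0
```

Run:
```python
from h import *
np.set_printoptions(precision=1,suppress=True)
c=shot("wrist"); s=shot("scene")
cv2.imwrite("pics/w4.png",np.hstack([c["color"][220:420,220:430],cv2.resize(s["color"][200:320,150:310],(400,300))[:200]])[:,:,::-1])
for h in whandles(c): print(h)
```

```text
{'butt': array([ 467.4, -175.8], dtype=float32), 'far': array([ 500.2, -102.7], dtype=float32), 'yaw': 65.8, 'size': array([25.6, 80.1])}
{'butt': array([ 600.9, -233.9], dtype=float32), 'far': array([ 620.8, -136. ], dtype=float32), 'yaw': 78.5, 'size': array([40.3, 99.9])}
```

View pics/w4.png

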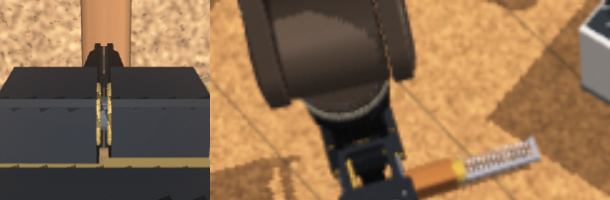

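Run:
```python
from h import *
g=cv2.cvtColor(cv2.imread("pics/w1.png"),cv2.COLOR_BGR2GRAY)
for v in range(258,292,3):
    d=np.flatnonzero(g[v,150:500]<60)+150; print(v,d.min() if len(d) else None,d[d<320].max() if (d<320).any() else None,d[d>320].min() if (d>320).any() else None,d.max() if len(d) else None)
```

```text
258 None None None None
261 None None None None
264 222 227 420 424
267 220 230 418 427
270 217 230 417 429
273 212 230 417 435
276 208 230 417 439
279 205 230 417 442
282 201 231 416 446
285 198 231 416 449
288 194 231 416 452
291 191 231 416 456
```

carry_out --pt "0 0 -30 0 1" --pt "0 0 0 0 0.4"

```text
t: 8.2
eef_pos: [467.8, -175.3, 42.4]
tcp_rot: [3.138, 0.0, 1.144]
ft_force: [-0.3, 0.4, 0.6]
opening: 0.044
grip_force: 0.0
```

The finger edges in that picture put the fingertips about 19 mm behind the stated TCP. That would explain why the jaws shut just above the handle. I'll open and feel downwards in small steps.

carry_out --pt "0 0 0 0 0.4" --pt "0 0 0 0 0.4" --pt "0 0 0 0 0.4" --pt "0 0 0 0 0.4" --pt "0 0 0 0 0.4" --pt "0 0 0 0 0.4" --pt "0 0 0 0 0.4" --pt "0 0 10 0 0.4" --pt "0 0 10 0 0.4" --pt "0 0 6 0 0.4" --pt "0 0 5 0 0.4" --pt "0 0 2 0 0.4"

```text
t: 9.4
eef_pos: [466.5, -174.7, 6.4]
tcp_rot: [-3.141, -0.0, 1.144]
ft_force: [-0.2, -0.5, 0.4]
opening: 0.6
grip_force: 0.0
```

carry_out --pt "0 0 4 0 0.45" --pt "0 0 4 0 0.45" --pt "0 0 0 0 0.45"

```text
t: 9.7
eef_pos: [466.6, -174.7, -1.2]
tcp_rot: [-3.141, -0.0, 1.144]
ft_force: [-0.2, -0.2, -0.1]
opening: 0.553
grip_force: 0.0
```

carry_out --pt "0 0 3 0 0.45" --pt "0 0 3 0 0.45" --pt "0 0 0 0 0.45"

```text
t: 10.0
eef_pos: [466.6, -174.7, -7.1]
tcp_rot: [-3.141, -0.0, 1.144]
ft_force: [-0.2, -0.4, -0.6]
opening: 0.551
grip_force: 0.0
```

The stated tips would already be 15 mm inside the bench with no contact, so the fingers really are about 27 mm shorter than stated. I'll go a bit lower and close.

carry_out --pt "0 0 3 0 0.45" --pt "0 0 2 0 0.45" --pt "0 0 2 0 0.45" --pt "0 0 0 0 1" --pt "0 0 0 0 1" --pt "0 0 0 0 1" --pt "0 0 0 0 1" --pt "0 0 0 0 1" --pt "0 0 0 0 1" --pt "0 0 0 0 1" --pt "0 0 0 0 1" --pt "0 0 0 0 1"

```text
t: 11.2
eef_pos: [466.8, -174.8, -13.7]
tcp_rot: [3.141, -0.0, 1.144]
ft_force: [-0.6, 0.2, 1.7]
opening: 0.268
grip_force: 30.0
```

Gripped: the opening is 0.268 (about 26 mm) at 30 N. I'll lift slowly and look for the swing.

carry_out --pt "0 0 -10 0 1" --pt "0 0 -25 0 1" --pt "0 0 -40 0 1" --pt "0 0 -40 0 1" --pt "0 0 -45 0 1" --pt "0 0 -45 0 1" --pt "0 0 -45 0 1" --pt "0 0 -30 0 1" --pt "0 0 -15 0 1" --pt "0 0 0 0 1" --pt "0 0 0 0 1" --pt "0 0 0 0 1"

```text
t: 12.4
eef_pos: [466.2, -174.5, 280.1]
tcp_rot: [-3.139, -0.0, 1.144]
ft_force: [-0.2, -0.9, -0.8]
opening: 0.274
grip_force: 30.0
```

Run:
```python
from h import *
c=shot("wrist"); s=shot("scene")
cv2.imwrite("pics/w5.png",np.hstack([cv2.resize(c["color"],(400,300)),cv2.resize(s["color"][130:330,120:320],(400,400))[:300]])[:,:,::-1])
```

View pics/w5.png

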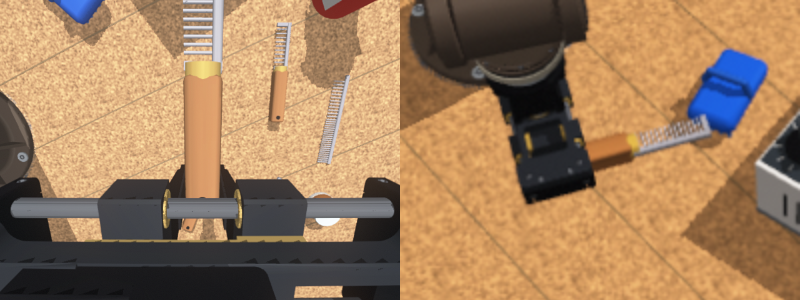

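The comb came up still roughly horizontal; 30 N holds it against gravity. I'll go low, then ease the closure to just past the handle's width so it can swing head-down in the pads.

carry_out --pt "0 0 40 0 1" --pt "0 0 45 0 1" --pt "0 0 45 0 1" --pt "0 0 45 0 1" --pt "0 0 35 0 1" --pt "0 0 15 0 1" --pt "0 0 5 0 1" --pt "0 0 0 0 1" --pt "0 0 0 0 0.78" --pt "0 0 0 0 0.76" --pt "0 0 0 0 0.75" --pt "0 0 0 0 0.75"

```text
t: 13.7
eef_pos: [466.9, -174.9, 51.8]
tcp_rot: [3.141, -0.0, 1.144]
ft_force: [0.8, 0.2, -0.7]
opening: 0.268
grip_force: 30.0
```

```bash
cat >> h.py <<'E'
def headdepth(c):
    """wrist view of a held comb: gold ferrule centre px, width px -> distance along camera axis (26 mm wide)"""
    hsv=cv2.cvtColor(c["color"],cv2.COLOR_RGB2HSV); m=cv2.inRange(hsv,(20,90,90),(32,255,255)); m[:,:250]=0; m[:,400:]=0; m[300:]=0
    m=cv2.morphologyEx(m,cv2.MORPH_OPEN,np.ones((5,5)))
    n,l,st,ce=cv2.connectedComponentsWithStats(m)
    return [(st[i].tolist(),ce[i].round(0).tolist()) for i in range(1,n) if st[i][4]>80]
E
python3 - <<'E'
from h import *
s=env.state();print(s["eef_pos"].round(1),s["opening"],s["grip_force"])
c=shot("wrist","w6");print(headdepth(c));print(headdepth(dict(color=cv2.imread("pics/w1.png")[:,:,::-1])))
print(whandles(c))
E
```

```text
[ 466.9 -174.9   51.8] 0.26816047056603975 29.95194911956787
[([297, 98, 55, 28, 1280], [324.0, 110.0])]
[([309, 115, 27, 13, 291], [322.0, 120.0])]
[{'butt': array([ 449.3, -213.2], dtype=float32), 'far': array([501.5, -99.8], dtype=float32), 'yaw': 65.3, 'size': array([ 36.8, 124.9])}, {'butt': array([ 599.6, -229.8], dtype=float32), 'far': array([ 640.3, -141.3], dtype=float32), 'yaw': 65.3, 'size': array([37.5, 97.4])}]
```

carry_out --pt "0 0 0 0 0.735" --pt "0 0 0 0 0.735"

```text
t: 13.95
eef_pos: [466.8, -174.8, 51.3]
tcp_rot: [3.141, -0.0, 1.144]
ft_force: [-0.1, -0.2, -1.4]
opening: 0.272
grip_force: 30.0
```

carry_out --pt "0 0 0 0 0.73" --pt "0 0 0 0 0.73"

```text
t: 14.15
eef_pos: [466.8, -174.8, 51.2]
tcp_rot: [3.142, -0.0, 1.144]
ft_force: [0.9, 0.5, -0.4]
opening: 0.276
grip_force: 19.5
```

carry_out --pt "0 0 0 0 0.725" --pt "0 0 0 0 0.725"

```text
t: 14.35
eef_pos: [466.8, -174.8, 51.2]
tcp_rot: [-3.142, -0.0, 1.144]
ft_force: [0.1, 0.3, -0.9]
opening: 0.273
grip_force: 0.0
```

Run:
```python
from h import *
s=env.state();print(s["eef_pos"].round(1),s["opening"],s["grip_force"])
c=shot("wrist","w7");print(headdepth(c))
```

```text
[ 466.8 -174.8   51.2] 0.2734930825717727 0.0
[([305, 133, 39, 19, 616], [324.0, 142.0])]
```

```bash
cat >> h.py <<'E'
def ferrule(c):
    """world position of the ferrule of the held comb from its apparent width, and angle below the horizontal from the pads"""
    out=[]
    for st,ce in headdepth(c):
        zc=26*c["K"][0,0]/st[2]; o,d=ray(c,[ce]); P=o+d[0]*zc/(c["R"][2]@d[0])
        s=env.state(); r=Rn.from_euler("xyz",s["tcp_rot"]).as_matrix().T@(P-s["eef_pos"])
        out.append((P.round(0),r.round(0),"deg down",np.degrees(np.arctan2(r[2]+30,r[0])).round(0)))
    return out
E
python3 - <<'E'
from h import *
c=shot("wrist");print(ferrule(c), headdepth(c)); print(whandles(c))
E
```

```text
[(array([ 493., -118.,   -7.]), array([62.,  0., 59.]), 'deg down', np.float64(55.0))] [([305, 148, 38, 19, 596], [324.0, 155.0])]
[{'butt': array([ 450.4, -210.1], dtype=float32), 'far': array([ 491. , -121.8], dtype=float32), 'yaw': 65.3, 'size': array([25.7, 97.2])}, {'butt': array([ 599.3, -230.1], dtype=float32), 'far': array([ 640.3, -141.4], dtype=float32), 'yaw': 65.2, 'size': array([37.6, 97.8])}]
```

The grip force runs from 30 N at 0.735 to 0 at 0.725, and the comb slipped back flat on the bench (butt about (450,-210)). I'll regrip, ease to about 0.728, and lift gently so the head trails on the bench while the comb pivots.

carry_out --pt "-21 0 0 0 0.45" --pt "0 0 0 0 0.45" --pt "0 0 0 0 0.45" --pt "0 0 0 0 0.45" --pt "0 0 35 0 0.45" --pt "0 0 20 0 0.45" --pt "0 0 8 0 0.45" --pt "0 0 2 0 0.7" --pt "0 0 0 0 0.7" --pt "0 0 0 0 0.7" --pt "0 0 0 0 0.7" --pt "0 0 0 0 0.73"

```text
t: 15.65
eef_pos: [458.3, -194.0, -13.2]
tcp_rot: [3.141, 0.0, 1.144]
ft_force: [-0.0, -0.2, -0.1]
opening: 0.287
grip_force: 0.0
```

carry_out --pt "0 0 0 0 0.73" --pt "0 0 0 0 0.728" --pt "0 0 0 0 0.728"

```text
t: 15.95
eef_pos: [458.2, -193.9, -13.4]
tcp_rot: [3.141, -0.0, 1.144]
ft_force: [-1.2, 0.2, 5.6]
opening: 0.273
grip_force: 7.9
```

carry_out --pt "0 0 -8 0 0.7277" --pt "0 0 -10 0 0.7277" --pt "0 0 -10 0 0.7277" --pt "0 0 -10 0 0.7277" --pt "0 0 -10 0 0.7277" --pt "0 0 0 0 0.7277"

```text
t: 16.55
eef_pos: [458.6, -194.2, 35.7]
tcp_rot: [3.139, 0.0, 1.144]
ft_force: [0.7, -0.0, -0.9]
opening: 0.273
grip_force: 6.2
```

Run:
```python
from h import *
c=shot("wrist");print(ferrule(c), headdepth(c)); print(whandles(c)[0])
```

```text
[(array([ 494., -116.,   48.]), array([ 85.,  -0., -13.]), 'deg down', np.float64(11.0))] [([296, 99, 55, 28, 1269], [323.0, 111.0])]
{'butt': array([ 444.6, -224.7], dtype=float32), 'far': array([ 492. , -120.4], dtype=float32), 'yaw': 65.6, 'size': array([ 33.9, 114.5])}
```

carry_out --pt "0 0 0 0 0.7272" --pt "0 0 0 0 0.7272" --pt "0 0 0 0 0.7272"

```text
t: 16.9
eef_pos: [457.9, -193.8, 33.8]
tcp_rot: [-3.141, -0.0, 1.144]
ft_force: [0.1, 1.1, 0.0]
opening: 0.278
grip_force: 3.4
```

Run:
```python
from h import *
c=shot("wrist");print(headdepth(c))
```

```text
[([301, 111, 45, 21, 775], [323.0, 121.0])]
```

carry_out --pt "0 0 0 0 0.7269" --pt "0 0 0 0 0.7269"

```text
t: 17.15
eef_pos: [458.0, -193.9, 34.1]
tcp_rot: [-3.141, -0.0, 1.144]
ft_force: [0.7, -0.5, -1.5]
opening: 0.272
grip_force: 1.8
```

Run:
```python
from h import *
c=shot("wrist");print(headdepth(c))
```

```text
[([301, 111, 46, 21, 780], [323.0, 121.0])]
```

At 3.4 N the comb swung until its tip rested on the bench, and it's still held. I'll lift at that force so it carries on down to vertical.

carry_out --pt "0 0 -8 0 0.7272" --pt "0 0 -12 0 0.7272" --pt "0 0 -15 0 0.7272" --pt "0 0 -15 0 0.7272" --pt "0 0 -15 0 0.7272" --pt "0 0 -15 0 0.7272" --pt "0 0 -15 0 0.7272" --pt "0 0 -15 0 0.7272" --pt "0 0 -15 0 0.7272" --pt "0 0 -8 0 0.7272" --pt "0 0 0 0 0.7272"

```text
t: 18.3
eef_pos: [458.4, -194.1, 168.7]
tcp_rot: [3.139, 0.0, 1.144]
ft_force: [0.3, -0.1, -1.1]
opening: 0.273
grip_force: 3.4
```

Run:
```python
from h import *
c=shot("wrist");print(headdepth(c),ferrule(c))
s=shot("scene")
cv2.imwrite("pics/w8.png",np.hstack([cv2.resize(c["color"],(400,300)),cv2.resize(s["color"][130:330,120:320],(400,400))[:300]])[:,:,::-1])
```

```text
[([307, 148, 34, 13, 348], [323.0, 155.0])] [(array([ 483., -139.,   81.]), array([61.,  0., 87.]), 'deg down', np.float64(63.0))]
```

View pics/w8.png

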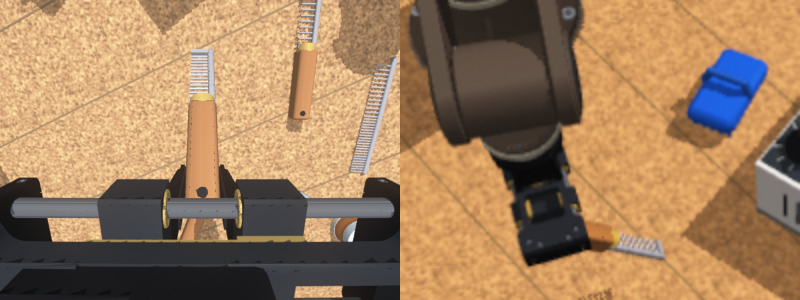

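The comb hangs about 60° down in the pads and is clear of the bench. I'll ease slightly more, with small vertical jogs, to bring it nearer vertical.

carry_out --pt "0 0 0 0 0.7269" --pt "0 0 0 0 0.7269" --pt "0 0 -12 0 0.7269" --pt "0 0 12 0 0.7269" --pt "0 0 -12 0 0.7269" --pt "0 0 12 0 0.7269" --pt "0 0 0 0 0.7269"

```text
t: 19.1
eef_pos: [457.5, -193.6, 166.1]
tcp_rot: [-3.139, -0.0, 1.144]
ft_force: [0.8, -0.2, -1.1]
opening: 0.275
grip_force: 1.7
```

Run:
```python
from h import *
c=shot("wrist");print(headdepth(c),ferrule(c))
```

```text
[] []
```

```bash
cat >> h.py <<'E'
def tipview(c):
    """wrist view of held comb: row extents of wood and of steel/grey along the tool plane (columns near 323)"""
    hsv=cv2.cvtColor(c["color"],cv2.COLOR_RGB2HSV)[:,305:342].astype(int)
    wood=((hsv[...,0]>=7)&(hsv[...,0]<=14)&(hsv[...,1]>118)).mean(1)>.5
    grey=((hsv[...,1]<60)&(hsv[...,2]>90)).mean(1)>.3
    gold=((hsv[...,0]>=20)&(hsv[...,0]<=32)&(hsv[...,1]>90)).mean(1)>.3
    e=lambda m:(lambda r:(int(r.min()),int(r.max()),len(r)) if len(r) else None)(np.flatnonzero(m[:315]))
    return dict(wood=e(wood),grey=e(grey),gold=e(gold))
E
python3 - <<'E'
from h import *
c=shot("wrist","w9");print(tipview(c)); print(whandles(c,150)); print(tipview(dict(color=cv2.imread("pics/w7.png")[:,:,::-1])))
print(proj(c,env.state()["eef_pos"]+[0,0,29]),proj(c,env.state()["eef_pos"]+[0,0,29-170]),proj(c,env.state()["eef_pos"]+[0,0,29-85]))
E
```

```text
{'wood': (227, 314, 88), 'grey': (204, 224, 21), 'gold': (224, 226, 3)}
[{'butt': array([ 442.2, -227.5], dtype=float32), 'far': array([ 466.5, -173.8], dtype=float32), 'yaw': 65.6, 'size': array([35.3, 58.9])}, {'butt': array([ 558.6, -191.9], dtype=float32), 'far': array([ 583.9, -137.1], dtype=float32), 'yaw': 65.2, 'size': array([20.5, 60.3])}]
{'wood': (150, 314, 165), 'grey': (2, 128, 80), 'gold': (133, 150, 18)}
[[324.11821713 292.79027953]] [[324.07890389 217.71658995]] [[324.09231036 243.13870928]]
```

The ferrule is foreshortened now (wood ends at row 227, the tip at row 204), so the comb hangs within about 3° of vertical. I'll firm the grip and plan the carry to the leftmost well.

carry_out --pt "0 0 0 0 0.74" --pt "0 0 0 0 1" --pt "0 0 0 0 1"

```text
t: 19.5
eef_pos: [458.1, -193.9, 167.4]
tcp_rot: [3.141, -0.0, 1.144]
ft_force: [-0.2, -0.5, -0.8]
opening: 0.269
grip_force: 30.0
```

Run:
```python
from plan import *
print(tipview(shot("wrist")))
plan([(460,-180,310,66),(520,60,310,82),(599,340,310,102.6)],cl=1,v=40,w=6)
```

```text
{'wood': (227, 314, 88), 'grey': (204, 224, 21), 'gold': (224, 226, 3)}
[[3,-1,-36,-0.1,1],[4,-1,-35,-0.1,1],[3,-1,-36,-0.1,1],[3,-1,-36,-0.1,1],[35,-6,0,-2.3,1],[35,-5,0,-2.3,1],[35,-3,0,-2.3,1],[36,-2,0,-2.3,1],[35,-1,0,-2.3,1],[35,1,0,-2.2,1],[36,3,0,-2.3,1],[36,5,0,-2.6,1]]
[[36,6,0,-2.6,1],[35,8,0,-2.5,1],[35,10,0,-2.6,1],[35,11,0,-2.6,1],[34,13,0,-2.6,1],[33,14,0,-2.6,1],[33,16,0,-2.5,1]]
end [598.9 340.2 310.3] 102.6
```

carry_out --pt "3 -1 -36 0 1" --pt "4 -1 -35 0 1" --pt "3 -1 -36 0 1" --pt "3 -1 -36 0 1" --pt "35 -6 0 -2.4 1" --pt "35 -5 0 -2.3 1" --pt "35 -3 0 -2.3 1" --pt "36 -2 0 -2.3 1" --pt "35 -1 0 -2.3 1" --pt "35 1 0 -2.3 1" --pt "36 3 0 -2.3 1" --pt "36 5 0 -2.6 1"

```text
t: 20.75
eef_pos: [531.8, 96.4, 310.4]
tcp_rot: [3.141, -0.0, 1.474]
ft_force: [1.0, 0.4, -1.2]
opening: 0.273
grip_force: 30.0
```

carry_out --pt "36 6 0 -2.6 1" --pt "35 8 0 -2.6 1" --pt "35 10 0 -2.6 1" --pt "35 11 0 -2.6 1" --pt "34 13 0 -2.6 1" --pt "33 14 0 -2.6 1" --pt "33 16 0 -2.6 1" --pt "0 0 0 0 1" --pt "0 0 0 0 1"

```text
t: 21.65
eef_pos: [600.5, 340.1, 309.5]
tcp_rot: [-3.141, 0.0, 1.791]
ft_force: [-0.0, -0.5, -1.1]
opening: 0.273
grip_force: 30.0
```

Run:
```python
from plan import *
c=shot("wrist","w10"); s=env.state(); print(s["eef_pos"].round(1),np.degrees(s["tcp_rot"][2]),tipview(c))
W={1:(599.1,339.7),2:(613.5,275.3),3:(627.9,210.9),4:(642.3,146.5)}
print(proj(c,[(*W[1],112),(599.1-4.1,339.7+18.5,112)]))
im=c["color"][:,:,::-1].copy()
for k in W:
    u=proj(c,[(*W[k],112)])[0]; cv2.drawMarker(im,tuple(int(round(x)) for x in u),(0,0,255),0,12,1)
sc=shot("scene"); cv2.imwrite("pics/w10c.png",np.hstack([im[60:360,160:560],cv2.resize(sc["color"][60:210,285:435,::-1],(300,300))]))
```

```text
[600.6 339.3 309.9] 102.5549904601863 {'wood': (265, 314, 50), 'grey': (156, 226, 71), 'gold': (224, 226, 3)}
[[322.43165772 206.71781133]
 [322.4549395  189.70417635]]
```

View pics/w10c.png

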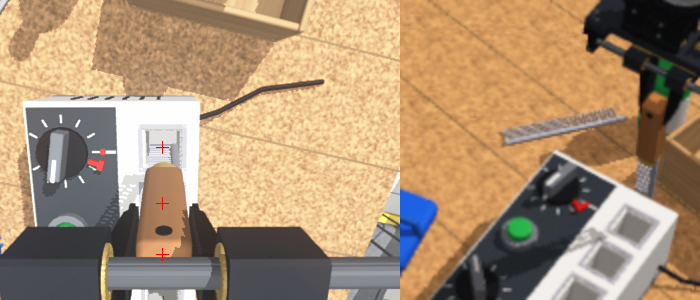

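The wrist view shows well 1 lined up with its predicted mark at crop (162,147), with the head hanging over it. The temperature knob's pointer and clip are also clear, with the knob centre at (61,155) and the clip at (95,165). Descending.

carry_out --pt "0 -1 25 0 1" --pt "0 0 25 0 1" --pt "0 0 10 0 1" --pt "0 0 10 0 1" --pt "0 0 10 0 1" --pt "0 0 10 0 1" --pt "0 0 0 0 1"

```text
t: 22.45
eef_pos: [599.5, 339.3, 219.1]
tcp_rot: [-3.14, 0.0, 1.79]
ft_force: [0.2, 0.2, -0.4]
opening: 0.274
grip_force: 30.0
```

No contact, so the head is inside the well. I'll ease to light grip and keep lowering.

carry_out --pt "0 0 0 0 0.7275" --pt "0 0 0 0 0.7272" --pt "0 0 12 0 0.7272" --pt "0 0 12 0 0.7272" --pt "0 0 12 0 0.7272" --pt "0 0 12 0 0.7272" --pt "0 0 8 0 0.7272" --pt "0 0 5 0 0.7272" --pt "0 0 0 0 0.7272"

```text
t: 23.35
eef_pos: [599.7, 339.4, 158.4]
tcp_rot: [-3.141, 0.0, 1.79]
ft_force: [-0.1, 0.2, -1.3]
opening: 0.271
grip_force: 3.4
```

Run:
```python
from plan import *
c=shot("wrist"); print(tipview(c),env.state()["grip_force"])
```

```text
{'wood': (281, 314, 24), 'grey': (162, 226, 65), 'gold': (226, 226, 1)} 3.3689698576927185
```

carry_out --pt "0 0 4 0 0.7272" --pt "0 0 3 0 0.7272" --pt "0 0 0 0 0.7272"

```text
t: 23.7
eef_pos: [599.9, 339.6, 152.3]
tcp_rot: [3.141, -0.0, 1.79]
ft_force: [-0.2, -0.7, -1.3]
opening: 0.272
grip_force: 3.4
```

carry_out --pt "0 0 3 0 0.7272" --pt "0 0 3 0 0.7272" --pt "0 0 0 0 0.7272"

```text
t: 24.0
eef_pos: [600.4, 339.7, 147.6]
tcp_rot: [3.139, -0.0, 1.79]
ft_force: [-1.8, -0.6, 6.4]
opening: 0.276
grip_force: 5.9
```

Contact (6.4 N up) at eef z 148, so it's seated. Releasing and rising, then on to comb D.

carry_out --pt "0 0 0 0 0.6" --pt "0 0 0 0 0.4" --pt "0 0 0 0 0.4" --pt "0 0 0 0 0.4" --pt "0 0 0 0 0.4" --pt "0 0 -30 0 0.4" --pt "0 0 -40 0 0.4" --pt "0 0 -40 0 0.4" --pt "0 0 -20 0 0.4"

```text
t: 24.9
eef_pos: [600.4, 339.8, 280.1]
tcp_rot: [3.137, -0.001, 1.79]
ft_force: [0.3, -0.7, -0.7]
opening: 0.601
grip_force: 0.0
```

Run:
```python
from plan import *
plan([(570,100,250,85),(613,-217.5,120,65.5)],cl=0.4,v=44,w=6)
s=shot("scene"); cv2.imwrite("pics/s11.png",s["color"][:,:,::-1])
# expected handle/ butt of a seated comb in well 1
print(proj(s,[(599.1,339.7,197),(599.1,339.7,112)]), [ (a.round(0),b.round(0),e.round(0),r) for a,b,e,r in handles(s,60,150)[0]])
```

```text
[[-38,-14,5,2.9,0.4],[-38,-11,5,3.0,0.4],[-40,-10,5,2.9,0.4],[-39,-8,5,2.9,0.4],[-40,-5,5,2.9,0.4],[-40,-4,5,3.0,0.4],[-39,9,16,2.4,0.4],[-39,10,17,2.5,0.4],[-38,12,16,2.4,0.4],[-38,14,16,2.4,0.4],[-37,15,16,2.5,0.4],[-36,17,17,2.4,0.4]]
[[-35,19,16,2.4,0.4],[-35,20,16,2.5,0.4]]
end [ 613.5 -217.4  120.1] 65.5
[[405.01615418 151.51202112]
 [400.74572483 172.36077538]] [(array([128., 344.], dtype=float32), array([108., 339.], dtype=float32), array([147., 348.], dtype=float32), 455.5), (array([253., 324.], dtype=float32), array([233., 330.], dtype=float32), array([273., 319.], dtype=float32), 502.5), (array([134., 292.], dtype=float32), array([115., 292.], dtype=float32), array([154., 292.], dtype=float32), 436.0), (array([401., 166.], dtype=float32), array([400., 179.], dtype=float32), array([402., 153.], dtype=float32), 217.0)]
```

carry_out --pt "-38 -14 5 3 0.4" --pt "-38 -11 5 3 0.4" --pt "-40 -10 5 3 0.4" --pt "-39 -8 5 3 0.4" --pt "-40 -5 5 3 0.4" --pt "-40 -4 5 3 0.4" --pt "-39 9 16 2.4 0.4" --pt "-39 10 17 2.4 0.4" --pt "-38 12 16 2.4 0.4" --pt "-38 14 16 2.4 0.4" --pt "-37 15 16 2.4 0.4" --pt "-36 17 17 2.4 0.4"

```text
t: 26.15
eef_pos: [599.1, -140.1, 147.2]
tcp_rot: [-3.141, -0.0, 1.223]
ft_force: [0.9, 0.3, -0.9]
opening: 0.601
grip_force: 0.0
```

carry_out --pt "-35 19 16 2.4 0.4" --pt "-35 20 16 2.2 0.4" --pt "0 0 0 0 0.4" --pt "0 0 0 0 0.4"

```text
t: 26.55
eef_pos: [610.0, -218.3, 115.0]
tcp_rot: [-3.14, -0.0, 1.143]
ft_force: [0.1, 0.2, 0.3]
opening: 0.601
grip_force: 0.0
```

```bash
cat >> plan.py <<'E'
def grasp(k=18):
    """offset to the grasp, k mm from the butt of the handle nearest the tool axis, in tool axes, and the turn"""
    s=env.state(); c=shot("wrist"); y=s["tcp_rot"][2]; tx=np.array([np.cos(y),np.sin(y)]); ty=np.array([np.sin(y),-np.cos(y)])
    for h in sorted(whandles(c),key=lambda h:abs((h["butt"]-s["eef_pos"][:2])@ty))[:2]:
        d=(h["far"]-h["butt"]); d=d/np.linalg.norm(d); e=h["butt"]+k*d-s["eef_pos"][:2]
        print(h,"move x %.1f y %.1f down(to -13) %.1f turn %.1f"%(e@tx,e@ty,s["eef_pos"][2]+13,np.degrees(y)-h["yaw"]))
E
python3 -c "
from plan import *
print(env.state()['eef_pos']);grasp()"
```

```text
[ 609.95941639 -218.32487682  115.04061997]
{'butt': array([ 606.1, -232.1], dtype=float32), 'far': array([ 646. , -144.5], dtype=float32), 'yaw': 65.5, 'size': array([25.5, 96.3])} move x 3.9 y 2.2 down(to -13) 128.0 turn -0.0
```

carry_out --pt "4 2 40 0 0.45" --pt "0 0 40 0 0.45" --pt "0 0 30 0 0.5" --pt "0 0 12 0 0.6" --pt "0 0 6 0 0.7" --pt "0 0 0 0 0.7" --pt "0 0 0 0 0.7" --pt "0 0 0 0 0.72" --pt "0 0 0 0 0.73" --pt "0 0 0 0 0.73" --pt "0 0 0 0 0.728" --pt "0 0 0 0 0.728"

```text
t: 27.8
eef_pos: [614.4, -215.1, -10.8]
tcp_rot: [3.14, -0.0, 1.145]
ft_force: [-2.4, 1.0, 7.1]
opening: 0.271
grip_force: 7.8
```

carry_out --pt "0 0 -8 0 0.728" --pt "0 0 -10 0 0.728" --pt "0 0 -10 0 0.728" --pt "0 0 -10 0 0.728" --pt "0 0 -10 0 0.728" --pt "0 0 0 0 0.7272" --pt "0 0 0 0 0.7272" --pt "0 0 0 0 0.7272"

```text
t: 28.6
eef_pos: [613.9, -215.0, 35.9]
tcp_rot: [-3.141, -0.0, 1.144]
ft_force: [0.0, -0.0, 0.2]
opening: 0.272
grip_force: 3.6
```

```bash
python3 -c "
from plan import *
c=shot('wrist');print(headdepth(c),tipview(c))"
```

```text
[([302, 114, 21, 20, 360], [313.0, 123.0]), ([325, 114, 22, 20, 366], [334.0, 124.0])] {'wood': (133, 312, 179), 'grey': (0, 111, 47), 'gold': (113, 132, 20)}
```

Swung again, with the ferrule at row 123. Lifting to vertical.

carry_out --pt "0 0 -8 0 0.7272" --pt "0 0 -12 0 0.7272" --pt "0 0 -15 0 0.7272" --pt "0 0 -15 0 0.7272" --pt "0 0 -15 0 0.7272" --pt "0 0 -15 0 0.7272" --pt "0 0 -15 0 0.7272" --pt "0 0 -15 0 0.7272" --pt "0 0 -15 0 0.7272" --pt "0 0 -8 0 0.7272" --pt "0 0 0 0 0.7269" --pt "0 0 0 0 0.7269"

```text
t: 29.85
eef_pos: [613.8, -214.9, 169.0]
tcp_rot: [-3.141, -0.0, 1.144]
ft_force: [-0.5, -0.3, -0.6]
opening: 0.275
grip_force: 1.7
```

carry_out --pt "0 0 -12 0 0.7269" --pt "0 0 12 0 0.7269" --pt "0 0 -12 0 0.7269" --pt "0 0 12 0 0.7269" --pt "0 0 0 0 0.7269" --pt "0 0 0 0 0.74" --pt "0 0 0 0 1" --pt "0 0 0 0 1"

```text
t: 30.65
eef_pos: [614.1, -215.0, 169.3]
tcp_rot: [3.141, -0.0, 1.144]
ft_force: [-0.3, -0.0, -1.8]
opening: 0.271
grip_force: 30.0
```

```bash
python3 -c "
from plan import *
c=shot('wrist','w12');print(headdepth(c),tipview(c))
plan([(600,-180,310,66),(590,60,310,85),(613.5,275.3,310,102.6)],cl=1,v=44,w=6)"
```

```text
[] {'wood': (227, 314, 88), 'grey': (202, 223, 22), 'gold': (223, 225, 3)}
[[7,-7,-35,-0.1,1],[6,-7,-35,-0.1,1],[7,-6,-36,-0.1,1],[6,-7,-35,-0.1,1],[36,-18,0,-3.2,1],[37,-16,0,-3.1,1],[37,-14,0,-3.2,1],[39,-11,0,-3.2,1],[39,-10,0,-3.2,1],[39,-7,0,-3.1,1],[43,1,0,-3.5,1],[43,3,0,-3.6,1]]
[[43,7,0,-3.5,1],[43,9,0,-3.5,1],[41,11,0,-3.5,1]]
end [613.7 274.9 310.3] 102.6
```

carry_out --pt "7 -7 -35 0 1" --pt "6 -7 -35 0 1" --pt "7 -6 -36 0 1" --pt "6 -7 -35 0 1" --pt "36 -18 0 -3.2 1" --pt "37 -16 0 -3.2 1" --pt "37 -14 0 -3.2 1" --pt "39 -11 0 -3.2 1" --pt "39 -10 0 -3.2 1" --pt "39 -7 0 -3.2 1" --pt "43 1 0 -3.5 1" --pt "43 3 0 -3.5 1"

```text
t: 31.9
eef_pos: [600.6, 147.5, 310.7]
tcp_rot: [3.141, -0.0, 1.604]
ft_force: [0.5, -0.5, -1.9]
opening: 0.271
grip_force: 30.0
```

carry_out --pt "43 7 0 -3.5 1" --pt "43 9 0 -3.5 1" --pt "41 11 0 -3.5 1" --pt "0 0 0 0 1" --pt "0 0 0 0 1"

```text
t: 32.4
eef_pos: [615.8, 275.6, 309.8]
tcp_rot: [-3.141, 0.0, 1.786]
ft_force: [-0.3, 0.8, -0.9]
opening: 0.272
grip_force: 30.0
```

```bash
python3 -c "
from plan import *
c=shot('wrist','w13');print(tipview(c))
plan([(613.5,275.3,220,102.6)],cl=1,v=22,w=6)"
```

```text
{'wood': (184, 314, 63), 'grey': (95, 226, 94), 'gold': (223, 225, 3)}
[[0,0,18,-0.1,1],[0,-1,18,-0.0,1],[1,0,18,-0.1,1],[0,-1,18,-0.1,1],[0,0,18,-0.0,1]]
end [613.8 275.1 220.1] 102.6
```

carry_out --pt "0 -2 25 0 1" --pt "0 0 25 0 1" --pt "0 0 10 0 1" --pt "0 0 10 0 1" --pt "0 0 10 0 1" --pt "0 0 10 0 1" --pt "0 0 0 0 1"

```text
t: 33.15
eef_pos: [613.8, 274.2, 219.1]
tcp_rot: [-3.14, 0.0, 1.785]
ft_force: [-0.5, 0.9, -1.2]
opening: 0.272
grip_force: 30.0
```

carry_out --pt "0 0 0 0 0.7275" --pt "0 0 0 0 0.7272" --pt "0 0 12 0 0.7272" --pt "0 0 12 0 0.7272" --pt "0 0 12 0 0.7272" --pt "0 0 12 0 0.7272" --pt "0 0 8 0 0.7272" --pt "0 0 5 0 0.7272" --pt "0 0 4 0 0.7272" --pt "0 0 0 0 0.7272"

```text
t: 34.15
eef_pos: [614.1, 274.4, 154.9]
tcp_rot: [-3.141, -0.0, 1.785]
ft_force: [-0.4, -0.0, -1.2]
opening: 0.275
grip_force: 3.2
```

carry_out --pt "0 0 3 0 0.7272" --pt "0 0 3 0 0.7272" --pt "0 0 2 0 0.7272" --pt "0 0 0 0 0.7272"

```text
t: 34.55
eef_pos: [615.0, 274.5, 149.1]
tcp_rot: [3.138, -0.0, 1.785]
ft_force: [-0.4, -0.7, 9.0]
opening: 0.274
grip_force: 6.8
```

Seated (9 N up). Releasing, then on to comb A.

carry_out --pt "0 0 0 0 0.6" --pt "0 0 0 0 0.4" --pt "0 0 0 0 0.4" --pt "0 0 0 0 0.4" --pt "0 0 0 0 0.4" --pt "0 0 -30 0 0.4" --pt "0 0 -40 0 0.4" --pt "0 0 -40 0 0.4" --pt "0 0 -20 0 0.4" --pt "0 0 0 0 0.4"

```text
t: 35.55
eef_pos: [614.9, 274.7, 280.6]
tcp_rot: [3.136, -0.001, 1.785]
ft_force: [-0.1, -0.4, -0.9]
opening: 0.603
grip_force: 0.0
```

Run:
```python
from plan import *
s=shot("scene","s14"); print([(a.round(0),plane(s,[b,e],13)[:,:2].round(0).tolist(),r) for a,b,e,r in handles(s,60,150)[0]])
print(proj(s,[(613.5,275.3,197),(599.1,339.7,197)]))
plan([(560,80,250,85),(500,-150,180,60),(338,-376,120,45)],cl=0.4,v=42,w=7)
```

```text
[(array([128., 344.], dtype=float32), [[421.0, -471.0], [504.0, -414.0]], 454.5), (array([134., 292.], dtype=float32), [[327.0, -389.0], [394.0, -316.0]], 453.0), (array([386., 184.], dtype=float32), [[531.0, 373.0], [585.0, 316.0]], 207.0), (array([401., 166.], dtype=float32), [[570.0, 385.0], [514.0, 455.0]], 215.5)]
[[391.3657792  169.06991754]
 [405.01615418 151.51202112]]
[[-36,-19,6,3.5,0.4],[-36,-17,5,3.4,0.4],[-38,-14,6,3.5,0.4],[-39,-12,6,3.4,0.4],[-39,-10,5,3.5,0.4],[-39,-7,12,4.2,0.4],[-39,-3,11,4.1,0.4],[-40,-1,12,4.2,0.4],[-40,2,12,4.1,0.4],[-39,5,11,4.2,0.4],[-39,7,12,4.2,0.4],[-39,-4,9,2.1,0.4]]
[[-40,-2,8,2.2,0.4],[-40,-1,9,2.1,0.4],[-39,1,8,2.2,0.4],[-40,2,9,2.1,0.4],[-40,3,9,2.1,0.4],[-39,5,8,2.2,0.4]]
end [ 337.8 -375.9  120.1] 45.0
```

carry_out --pt "-36 -19 6 3.5 0.4" --pt "-36 -17 5 3.5 0.4" --pt "-38 -14 6 3.5 0.4" --pt "-39 -12 6 3.5 0.4" --pt "-39 -10 5 3.5 0.4" --pt "-39 -7 12 4.2 0.4" --pt "-39 -3 11 4.2 0.4" --pt "-40 -1 12 4.2 0.4" --pt "-40 2 12 4.2 0.4" --pt "-39 5 11 4.2 0.4" --pt "-39 7 12 4.2 0.4" --pt "-39 -4 9 2.1 0.4"

```text
t: 36.8
eef_pos: [473.8, -182.8, 168.0]
tcp_rot: [-3.139, 0.0, 1.0]
ft_force: [-0.1, -0.8, 0.3]
opening: 0.604
grip_force: 0.0
```

carry_out --pt "-40 -2 8 2.1 0.4" --pt "-40 -1 9 2.1 0.4" --pt "-39 1 8 2.1 0.4" --pt "-40 2 9 2.1 0.4" --pt "-40 3 9 2.1 0.4" --pt "-39 5 8 2.1 0.4" --pt "0 0 0 0 0.4" --pt "0 0 0 0 0.4"

```text
t: 37.6
eef_pos: [334.0, -374.3, 117.9]
tcp_rot: [-3.139, -0.001, 0.781]
ft_force: [0.4, -0.7, -0.2]
opening: 0.598
grip_force: 0.0
```

```bash
python3 -c "
from plan import *
print(env.state()['eef_pos']);grasp()"
```

```text
[ 334.02021066 -374.30593687  117.85860253]
{'butt': array([ 329.7, -385.4], dtype=float32), 'far': array([ 397.1, -316. ], dtype=float32), 'yaw': 45.9, 'size': array([25.8, 96.7])} move x 7.1 y 4.5 down(to -13) 130.9 turn -1.1
{'butt': array([ 422. , -463.7], dtype=float32), 'far': array([ 503.1, -408.4], dtype=float32), 'yaw': 34.3, 'size': array([33.6, 98.2])} move x 17.2 y 128.7 down(to -13) 130.9 turn 10.5
```

carry_out --pt "6 4 40 -1.1 0.45" --pt "0 0 40 0 0.45" --pt "0 0 32 0 0.5" --pt "0 0 12 0 0.6" --pt "0 0 6 0 0.7" --pt "0 0 0 0 0.7" --pt "0 0 0 0 0.7" --pt "0 0 0 0 0.72" --pt "0 0 0 0 0.73" --pt "0 0 0 0 0.73" --pt "0 0 0 0 0.728" --pt "0 0 0 0 0.728"

```text
t: 38.85
eef_pos: [342.3, -373.6, -9.9]
tcp_rot: [3.14, 0.0, 0.802]
ft_force: [-0.7, 1.0, 7.5]
opening: 0.271
grip_force: 8.5
```

carry_out --pt "0 0 -8 0 0.728" --pt "0 0 -10 0 0.728" --pt "0 0 -10 0 0.728" --pt "0 0 -10 0 0.728" --pt "0 0 -10 0 0.728" --pt "0 0 0 0 0.7272" --pt "0 0 0 0 0.7272" --pt "0 0 0 0 0.7272"

```text
t: 39.65
eef_pos: [342.0, -373.2, 36.9]
tcp_rot: [-3.141, -0.0, 0.802]
ft_force: [-0.3, -1.5, -0.6]
opening: 0.269
grip_force: 3.3
```

```bash
python3 -c "
from plan import *
c=shot('wrist');print(headdepth(c),tipview(c))"
```

```text
[([301, 111, 45, 21, 764], [323.0, 121.0])] {'wood': (130, 314, 184), 'grey': (0, 111, 83), 'gold': (111, 130, 20)}
```

carry_out --pt "0 0 -8 0 0.7272" --pt "0 0 -12 0 0.7272" --pt "0 0 -15 0 0.7272" --pt "0 0 -15 0 0.7272" --pt "0 0 -15 0 0.7272" --pt "0 0 -15 0 0.7272" --pt "0 0 -15 0 0.7272" --pt "0 0 -15 0 0.7272" --pt "0 0 -15 0 0.7272" --pt "0 0 -8 0 0.7272" --pt "0 0 0 0 0.7269" --pt "0 0 0 0 0.7269"

```text
t: 40.9
eef_pos: [342.0, -373.1, 170.1]
tcp_rot: [-3.141, -0.0, 0.802]
ft_force: [0.1, 0.1, -1.2]
opening: 0.273
grip_force: 1.7
```

carry_out --pt "0 0 -12 0 0.7269" --pt "0 0 12 0 0.7269" --pt "0 0 -12 0 0.7269" --pt "0 0 12 0 0.7269" --pt "0 0 0 0 0.7269" --pt "0 0 0 0 0.74" --pt "0 0 0 0 1" --pt "0 0 0 0 1"

```text
t: 41.7
eef_pos: [342.1, -373.3, 170.2]
tcp_rot: [3.142, -0.0, 0.802]
ft_force: [0.5, -0.7, -0.1]
opening: 0.273
grip_force: 30.0
```

```bash
python3 -c "
from plan import *
c=shot('wrist','w15');print(headdepth(c),tipview(c))
plan([(360,-350,310,46),(540,-60,310,80),(627.5,210.7,310,102.6)],cl=1,v=42,w=6)"
```

```text
[] {'wood': (227, 314, 88), 'grey': (203, 224, 22), 'gold': (223, 225, 3)}
[[7,-1,-35,-0.0,1],[8,-1,-35,-0.0,1],[7,-1,-35,-0.0,1],[7,0,-35,-0.0,1],[37,-8,0,-3.8,1],[38,-6,0,-3.8,1],[37,-3,0,-3.7,1],[38,0,0,-3.8,1],[38,2,0,-3.8,1],[38,4,0,-3.8,1],[37,7,0,-3.8,1],[37,9,0,-3.8,1]]
[[36,12,0,-3.7,1],[40,6,0,-3.2,1],[40,7,0,-3.3,1],[40,11,0,-3.2,1],[38,12,0,-3.2,1],[38,14,0,-3.3,1],[38,17,0,-3.2,1],[36,18,0,-3.2,1]]
end [627.  210.9 310.3] 102.6
```

carry_out --pt "7 -1 -35 0 1" --pt "8 -1 -35 0 1" --pt "7 -1 -35 0 1" --pt "7 0 -35 0 1" --pt "37 -8 0 -3.8 1" --pt "38 -6 0 -3.8 1" --pt "37 -3 0 -3.8 1" --pt "38 0 0 -3.8 1" --pt "38 2 0 -3.8 1" --pt "38 4 0 -3.8 1" --pt "37 7 0 -3.8 1" --pt "37 9 0 -3.8 1"

```text
t: 42.95
eef_pos: [520.0, -90.7, 310.4]
tcp_rot: [3.141, -0.0, 1.336]
ft_force: [0.5, 0.6, -1.5]
opening: 0.271
grip_force: 30.0
```

carry_out --pt "36 12 0 -3.6 1" --pt "40 6 0 -3.2 1" --pt "40 7 0 -3.2 1" --pt "40 11 0 -3.2 1" --pt "38 12 0 -3.2 1" --pt "38 14 0 -3.2 1" --pt "38 17 0 -3.2 1" --pt "36 18 0 -3.2 1" --pt "0 0 0 0 1" --pt "0 0 0 0 1" --pt "0 0 0 0 1"

```text
t: 44.05
eef_pos: [626.9, 210.2, 310.2]
tcp_rot: [-3.141, 0.0, 1.786]
ft_force: [0.3, -0.5, -0.6]
opening: 0.273
grip_force: 30.0
```

```bash
python3 -c "
from plan import *
c=shot('wrist','w16');print(tipview(c))
plan([(627.9,210.9,220,102.6)],cl=1,v=22,w=6)"
```

```text
{'wood': (240, 314, 72), 'grey': (23, 226, 133), 'gold': (223, 225, 3)}
[[0,0,18,-0.1,1],[0,0,18,-0.0,1],[0,1,18,-0.1,1],[1,0,18,-0.0,1],[0,0,18,-0.1,1]]
end [627.7 211.2 220.5] 102.6
```

carry_out --pt "0 1 25 0 1" --pt "0 0 25 0 1" --pt "0 0 10 0 1" --pt "0 0 10 0 1" --pt "0 0 10 0 1" --pt "0 0 10 0 1" --pt "0 0 0 0 1"

```text
t: 44.8
eef_pos: [627.7, 211.0, 219.1]
tcp_rot: [-3.14, -0.0, 1.787]
ft_force: [0.1, 1.3, -1.4]
opening: 0.273
grip_force: 30.0
```

carry_out --pt "0 0 0 0 0.7275" --pt "0 0 0 0 0.7272" --pt "0 0 12 0 0.7272" --pt "0 0 12 0 0.7272" --pt "0 0 12 0 0.7272" --pt "0 0 12 0 0.7272" --pt "0 0 8 0 0.7272" --pt "0 0 5 0 0.7272" --pt "0 0 4 0 0.7272" --pt "0 0 0 0 0.7272"

```text
t: 45.8
eef_pos: [628.2, 211.2, 155.2]
tcp_rot: [3.141, -0.0, 1.787]
ft_force: [0.4, 0.1, 0.5]
opening: 0.276
grip_force: 3.3
```

carry_out --pt "0 0 3 0 0.7272" --pt "0 0 3 0 0.7272" --pt "0 0 2 0 0.7272" --pt "0 0 0 0 0.7272"

```text
t: 46.2
eef_pos: [629.1, 211.2, 149.5]
tcp_rot: [3.138, 0.0, 1.787]
ft_force: [-1.1, -1.1, 12.1]
opening: 0.272
grip_force: 9.2
```

Seated (12 N up). Releasing, then on to comb C.

carry_out --pt "0 0 0 0 0.6" --pt "0 0 0 0 0.4" --pt "0 0 0 0 0.4" --pt "0 0 0 0 0.4" --pt "0 0 0 0 0.4" --pt "0 0 -30 0 0.4" --pt "0 0 -40 0 0.4" --pt "0 0 -40 0 0.4" --pt "0 0 -20 0 0.4" --pt "0 0 0 0 0.4"

```text
t: 47.2
eef_pos: [628.9, 211.4, 280.6]
tcp_rot: [3.136, -0.0, 1.787]
ft_force: [-0.2, 0.3, -0.5]
opening: 0.599
grip_force: 0.0
```

Run:
```python
from plan import *
s=shot("scene","s17"); print([(a.round(0),b.round(0),e.round(0),plane(s,[b,e],13)[:,:2].round(0).tolist(),r) for a,b,e,r in handles(s,60,150)[0]])
plan([(570,60,260,85),(530,-200,180,58),(438,-460,120,34.5)],cl=0.4,v=42,w=7)
```

```text
[(array([128., 344.], dtype=float32), array([108., 339.], dtype=float32), array([147., 348.], dtype=float32), [[421.0, -471.0], [504.0, -414.0]], 456.5), (array([372., 203.], dtype=float32), array([372., 191.], dtype=float32), array([372., 215.], dtype=float32), [[548.0, 300.0], [602.0, 244.0]], 219.0), (array([386., 184.], dtype=float32), array([386., 173.], dtype=float32), array([386., 196.], dtype=float32), [[531.0, 373.0], [585.0, 316.0]], 207.0), (array([401., 168.], dtype=float32), array([399., 179.], dtype=float32), array([402., 157.], dtype=float32), [[569.0, 384.0], [522.0, 447.0]], 171.0)]
[[-34,-22,5,4.3,0.4],[-35,-20,4,4.4,0.4],[-37,-17,5,4.3,0.4],[-38,-14,4,4.4,0.4],[-38,-2,11,3.9,0.4],[-37,0,12,3.8,0.4],[-38,2,11,3.9,0.4],[-37,5,12,3.8,0.4],[-37,8,11,3.9,0.4],[-36,10,12,3.8,0.4],[-35,12,11,3.9,0.4],[-39,9,9,3.4,0.4]]
[[-37,10,8,3.3,0.4],[-38,14,9,3.4,0.4],[-36,15,8,3.3,0.4],[-36,17,9,3.4,0.4],[-34,19,9,3.3,0.4],[-33,22,8,3.4,0.4]]
end [ 438.3 -460.2  120.2] 34.5
```

carry_out --pt "-34 -22 5 4.4 0.4" --pt "-35 -20 4 4.4 0.4" --pt "-37 -17 5 4.4 0.4" --pt "-38 -14 4 4.4 0.4" --pt "-38 -2 11 3.8 0.4" --pt "-37 0 12 3.8 0.4" --pt "-38 2 11 3.8 0.4" --pt "-37 5 12 3.8 0.4" --pt "-37 8 11 3.8 0.4" --pt "-36 10 12 3.8 0.4" --pt "-35 12 11 3.8 0.4" --pt "-39 9 9 3.4 0.4"

```text
t: 48.45
eef_pos: [515.4, -238.3, 167.9]
tcp_rot: [-3.139, 0.0, 0.954]
ft_force: [1.3, -0.3, -0.4]
opening: 0.6
grip_force: 0.0
```

carry_out --pt "-37 10 8 3.4 0.4" --pt "-38 14 9 3.4 0.4" --pt "-36 15 8 3.4 0.4" --pt "-36 17 9 3.4 0.4" --pt "-34 19 9 3.4 0.4" --pt "-33 22 8 3.4 0.4" --pt "0 0 0 0 0.4" --pt "0 0 0 0 0.4"

```text
t: 49.25
eef_pos: [436.9, -460.0, 117.3]
tcp_rot: [-3.138, -0.0, 0.599]
ft_force: [-0.1, 0.9, -0.5]
opening: 0.597
grip_force: 0.0
```

```bash
python3 -c "
from plan import *
print(env.state()['eef_pos']);grasp()"
```

```text
[ 436.88274595 -460.02781256  117.28930537]
{'butt': array([ 454.6, -478.8], dtype=float32), 'far': array([ 538.8, -430. ], dtype=float32), 'yaw': 30.1, 'size': array([26.8, 97.3])} move x 22.0 y 26.8 down(to -13) 130.3 turn 4.2
```

Comb C was knocked aside: its butt is now at (454.6,-478.8), yaw 30°. I'll shift over it and re-measure.

carry_out --pt "22 27 0 4.2 0.4" --pt "0 0 0 0 0.4" --pt "0 0 0 0 0.4" --pt "0 0 0 0 0.4"

```text
t: 49.7
eef_pos: [471.2, -468.9, 119.1]
tcp_rot: [-3.141, 0.0, 0.528]
ft_force: [-1.2, -0.2, 0.5]
opening: 0.597
grip_force: 0.0
```

```bash
python3 -c "
from plan import *
print(env.state()['eef_pos']);grasp()
s=shot('scene'); print([(a.round(0),plane(s,[b,e],13)[:,:2].round(0).tolist(),r) for a,b,e,r in handles(s,60,150)[0]])"
```

```text
[ 471.21526491 -468.94397459  119.07839271]
{'butt': array([ 455.2, -479.2], dtype=float32), 'far': array([ 539.4, -431.2], dtype=float32), 'yaw': 29.7, 'size': array([25.8, 96.9])} move x -1.0 y 1.0 down(to -13) 132.1 turn 0.6
[(array([130., 356.], dtype=float32), [[448.0, -483.0], [536.0, -432.0]], 465.0), (array([372., 202.], dtype=float32), [[548.0, 300.0], [600.0, 247.0]], 216.5), (array([386., 184.], dtype=float32), [[531.0, 373.0], [585.0, 316.0]], 207.0), (array([401., 166.], dtype=float32), [[570.0, 385.0], [514.0, 454.0]], 214.5)]
```

carry_out --pt "-1 1 40 0.6 0.45" --pt "0 0 40 0 0.45" --pt "0 0 32 0 0.5" --pt "0 0 12 0 0.6" --pt "0 0 6 0 0.7" --pt "0 0 0 0 0.7" --pt "0 0 0 0 0.7" --pt "0 0 0 0 0.72" --pt "0 0 0 0 0.73" --pt "0 0 0 0 0.73" --pt "0 0 0 0 0.728" --pt "0 0 0 0 0.728"

```text
t: 51.0
eef_pos: [471.4, -471.8, -9.5]
tcp_rot: [3.14, -0.0, 0.516]
ft_force: [-0.4, 0.8, 6.2]
opening: 0.275
grip_force: 17.9
```

carry_out --pt "0 0 -8 0 0.728" --pt "0 0 -10 0 0.728" --pt "0 0 -10 0 0.728" --pt "0 0 -10 0 0.728" --pt "0 0 -10 0 0.728" --pt "0 0 0 0 0.7272" --pt "0 0 0 0 0.7272" --pt "0 0 0 0 0.7272"

```text
t: 51.8
eef_pos: [470.9, -471.4, 36.9]
tcp_rot: [-3.141, -0.0, 0.516]
ft_force: [-1.1, -1.2, -0.5]
opening: 0.269
grip_force: 3.8
```

```bash
python3 -c "
from plan import *
c=shot('wrist');print(headdepth(c),tipview(c))"
```

```text
[([301, 110, 45, 21, 766], [323.0, 120.0])] {'wood': (130, 314, 184), 'grey': (0, 109, 54), 'gold': (110, 129, 20)}
```

carry_out --pt "0 0 -8 0 0.7272" --pt "0 0 -12 0 0.7272" --pt "0 0 -15 0 0.7272" --pt "0 0 -15 0 0.7272" --pt "0 0 -15 0 0.7272" --pt "0 0 -15 0 0.7272" --pt "0 0 -15 0 0.7272" --pt "0 0 -15 0 0.7272" --pt "0 0 -15 0 0.7272" --pt "0 0 -8 0 0.7272" --pt "0 0 0 0 0.7269" --pt "0 0 0 0 0.7269"

```text
t: 53.05
eef_pos: [470.9, -471.3, 169.9]
tcp_rot: [-3.141, -0.0, 0.516]
ft_force: [-1.0, -0.4, -0.7]
opening: 0.273
grip_force: 1.7
```

carry_out --pt "0 0 -12 0 0.7269" --pt "0 0 12 0 0.7269" --pt "0 0 -12 0 0.7269" --pt "0 0 12 0 0.7269" --pt "0 0 0 0 0.7269" --pt "0 0 0 0 0.74" --pt "0 0 0 0 1" --pt "0 0 0 0 1"

```text
t: 53.85
eef_pos: [471.0, -471.4, 170.2]
tcp_rot: [-3.142, -0.0, 0.516]
ft_force: [0.2, -0.4, -2.0]
opening: 0.273
grip_force: 30.0
```

```bash
python3 -c "
from plan import *
c=shot('wrist','w18');print(headdepth(c),tipview(c))
plan([(480,-440,310,30),(570,-110,310,75),(642.3,146.5,310,102.6)],cl=1,v=42,w=6)"
```

```text
[] {'wood': (227, 314, 88), 'grey': (202, 224, 23), 'gold': (222, 225, 4)}
[[6,-6,-35,-0.1,1],[6,-5,-35,-0.1,1],[6,-6,-35,-0.1,1],[5,-6,-35,-0.1,1],[27,-27,0,-5.0,1],[29,-24,0,-5.0,1],[32,-22,0,-5.0,1],[33,-19,0,-5.0,1],[34,-16,0,-5.0,1],[36,-12,0,-5.0,1],[37,-10,0,-5.0,1],[37,-6,0,-5.0,1]]
[[38,-4,0,-5.0,1],[38,1,0,-3.9,1],[38,3,0,-4.0,1],[38,5,0,-3.9,1],[37,9,0,-4.0,1],[36,11,0,-3.9,1],[36,13,0,-4.0,1],[35,16,0,-3.9,1]]
end [642.6 146.9 310.3] 102.6
```

carry_out --pt "6 -6 -35 -0.1 1" --pt "6 -5 -35 -0.1 1" --pt "6 -6 -35 -0.1 1" --pt "5 -6 -35 -0.1 1" --pt "27 -27 0 -5 1" --pt "29 -24 0 -5 1" --pt "32 -22 0 -5 1" --pt "33 -19 0 -5 1" --pt "34 -16 0 -5 1" --pt "36 -12 0 -5 1" --pt "37 -10 0 -5 1" --pt "37 -6 0 -5 1"

```text
t: 55.1
eef_pos: [560.5, -145.4, 310.5]
tcp_rot: [3.141, -0.0, 1.225]
ft_force: [0.2, 0.0, -1.6]
opening: 0.275
grip_force: 30.0
```

carry_out --pt "38 -4 0 -5 1" --pt "38 1 0 -4 1" --pt "38 3 0 -4 1" --pt "38 5 0 -4 1" --pt "37 9 0 -3.9 1" --pt "36 11 0 -3.9 1" --pt "36 13 0 -3.9 1" --pt "35 16 0 -3.9 1" --pt "0 0 0 0 1" --pt "0 0 0 0 1" --pt "0 0 0 0 1"

```text
t: 56.2
eef_pos: [642.0, 146.3, 310.3]
tcp_rot: [3.142, 0.0, 1.789]
ft_force: [-0.1, -0.1, -1.3]
opening: 0.274
grip_force: 30.0
```

```bash
python3 -c "
from plan import *
c=shot('wrist','w19');print(tipview(c))
plan([(642.3,146.5,220,102.6)],cl=1,v=22,w=6)"
```

```text
{'wood': (182, 314, 72), 'grey': (23, 225, 131), 'gold': (222, 225, 4)}
[[0,0,18,-0.0,1],[0,0,18,-0.0,1],[0,0,18,-0.1,1],[0,0,18,0.0,1],[0,0,18,-0.0,1]]
end [642.  146.1 220.5] 102.6
```

carry_out --pt "0 0 25 0 1" --pt "0 0 25 0 1" --pt "0 0 10 0 1" --pt "0 0 10 0 1" --pt "0 0 10 0 1" --pt "0 0 10 0 1" --pt "0 0 0 0 1"

```text
t: 56.95
eef_pos: [641.8, 146.9, 219.1]
tcp_rot: [-3.14, -0.0, 1.79]
ft_force: [0.3, 0.1, -1.3]
opening: 0.271
grip_force: 30.0
```

carry_out --pt "0 0 0 0 0.7275" --pt "0 0 0 0 0.7272" --pt "0 0 12 0 0.7272" --pt "0 0 12 0 0.7272" --pt "0 0 12 0 0.7272" --pt "0 0 12 0 0.7272" --pt "0 0 8 0 0.7272" --pt "0 0 5 0 0.7272" --pt "0 0 4 0 0.7272" --pt "0 0 0 0 0.7272"

```text
t: 57.95
eef_pos: [642.3, 147.0, 155.3]
tcp_rot: [3.141, 0.0, 1.79]
ft_force: [-0.6, -0.0, -0.9]
opening: 0.269
grip_force: 3.0
```

carry_out --pt "0 0 3 0 0.7272" --pt "0 0 3 0 0.7272" --pt "0 0 2 0 0.7272" --pt "0 0 0 0 0.7272"

```text
t: 58.35
eef_pos: [643.3, 146.9, 149.5]
tcp_rot: [3.137, 0.001, 1.79]
ft_force: [-1.7, -0.8, 12.0]
opening: 0.271
grip_force: 9.4
```

All four combs are seated. Releasing, and moving above the drying-time knob to measure it.

carry_out --pt "0 0 0 0 0.6" --pt "0 0 0 0 0.4" --pt "0 0 0 0 0.4" --pt "0 0 0 0 0.4" --pt "0 0 0 0 0.4" --pt "0 0 -30 0 0.4" --pt "0 0 -40 0 0.4" --pt "0 0 -30 0 0.4" --pt "0 0 0 0 0.4"

```text
t: 59.25
eef_pos: [643.5, 147.3, 251.7]
tcp_rot: [3.135, 0.001, 1.79]
ft_force: [0.1, 0.8, -0.6]
opening: 0.6
grip_force: 0.0
```

Run:
```python
from plan import *
plan([(534,126,260,128)],cl=0.4,v=42,w=7)
```

```text
[[1,-28,-2,-6.4,0.4],[4,-28,-2,-6.3,0.4],[6,-27,-2,-6.4,0.4],[10,-26,-2,-6.3,0.4]]
end [533.8 125.6 259.7] 128.0
```

carry_out --pt "1 -28 -2 -6.4 0.4" --pt "4 -28 -2 -6.4 0.4" --pt "6 -27 -2 -6.4 0.4" --pt "10 -26 -2 -6.4 0.4" --pt "0 0 0 0 0.4" --pt "0 0 0 0 0.4" --pt "0 0 0 0 0.4"

```text
t: 59.95
eef_pos: [533.1, 125.3, 254.8]
tcp_rot: [-3.142, -0.0, 2.236]
ft_force: [0.5, 0.5, -0.0]
opening: 0.602
grip_force: 0.0
```

```bash
cat > knob.py <<'E'
from plan import *
A={"temp":np.array([492.7,311.5]),"time":np.array([534.1,126.1])}
def measure(name,c):
    """directions (deg, world yaw) of the red clip, the bar and its white half; knob axis from the dark disc is left to the text"""
    ax=A[name]; hsv=cv2.cvtColor(c["color"],cv2.COLOR_RGB2HSV)
    def pts(m,z):
        m=m.copy(); m[312:]=0; v,u=np.nonzero(m); P=plane(c,np.c_[u,v],z)[:,:2]; return P
    red=pts(cv2.inRange(hsv,(0,150,90),(6,255,255))|cv2.inRange(hsv,(174,150,90),(180,255,255)),118)
    red=red[np.linalg.norm(red-ax,axis=1)<60]
    wh=pts(cv2.inRange(hsv,(0,0,205),(180,45,255)),145); wh=wh[np.linalg.norm(wh-ax,axis=1)<27]
    yaw=lambda d:round(float(np.degrees(np.arctan2(d[1],d[0]))),1)
    r=red.mean(0)-ax; print(name,"red n",len(red),"yaw",yaw(r),"r",np.linalg.norm(r).round(1))
    if len(wh)>20:
        d=np.linalg.svd(wh-wh.mean(0))[2][0]; w=wh.mean(0)-ax; print(" white n",len(wh),"mean",wh.mean(0).round(1),"from axis",yaw(w),"r",np.linalg.norm(w).round(1),"long axis",yaw(d if d@w>0 else -d))
E
python3 - <<'E'
from knob import *
s=env.state(); print(s["eef_pos"].round(1),np.degrees(s["tcp_rot"][2]))
c=shot("wrist","w20"); measure("time",c)
im=c["color"][:,:,::-1].copy()
for z in (121,145): cv2.drawMarker(im,tuple(int(round(x)) for x in proj(c,[(*A["time"],z)])[0]),(255,255,0),0,8,1)
cv2.imwrite("pics/w20c.png",cv2.resize(im[110:320,180:480],(800,560)))
E
```

```text
[533.1 125.3 254.8] 128.0848398697216
time red n 147 yaw -10.6 r 40.6
 white n 166 mean [524.4 131.9] from axis 149.3 r 11.3 long axis 152.6
```

View pics/w20c.png

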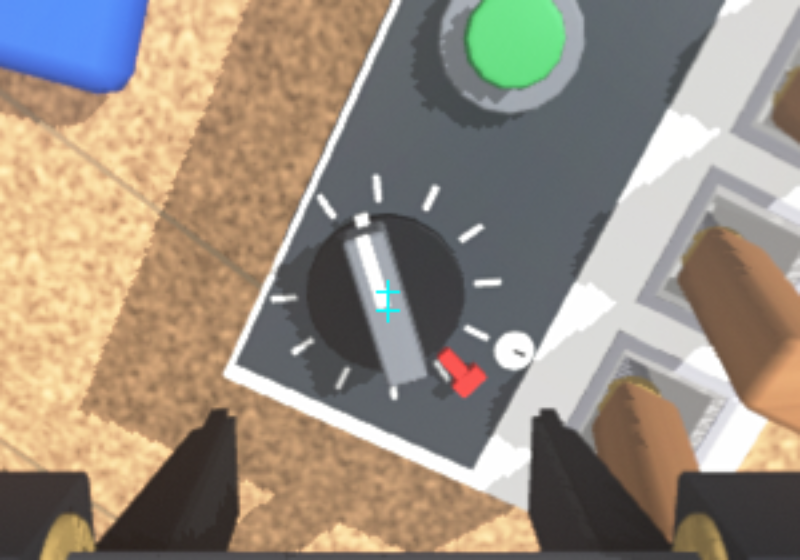

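The view shows the knob disc centred at about (386,292). The bar's white end points about 15.5° anticlockwise of image-up, giving a pointer yaw of about 143.5°. The clip is at (462,375), giving a yaw of about −10°. I'll align with the bar, grip it high enough to clear the disc, and then turn about 153° clockwise.

carry_out --pt "1 1 0 -7.7 0.5" --pt "0 0 0 -7.7 0.5" --pt "0 0 40 0 0.5" --pt "0 0 40 0 0.5" --pt "0 0 30 0 0.5" --pt "0 0 15 0 0.5" --pt "0 0 8 0 0.5" --pt "0 0 4 0 0.5" --pt "0 0 0 0 0.5"

```text
t: 60.9
eef_pos: [532.9, 126.7, 118.2]
tcp_rot: [3.142, -0.0, 2.506]
ft_force: [0.6, 0.4, 0.5]
opening: 0.502
grip_force: 0.0
```

carry_out --pt "0 0 4 0 1" --pt "0 0 0 0 1" --pt "0 0 0 0 1" --pt "0 0 0 0 1" --pt "0 0 0 0 1" --pt "0 0 0 0 1" --pt "0 0 0 0 1" --pt "0 0 0 0 1" --pt "0 0 0 0 1"

```text
t: 61.8
eef_pos: [532.6, 126.5, 114.5]
tcp_rot: [-3.141, 0.0, 2.506]
ft_force: [-2.4, -3.6, 5.4]
opening: 0.14
grip_force: 29.9
```

carry_out --pt "0 0 0 7 1" --pt "0 0 0 8 1" --pt "0 0 0 8 1" --pt "0 0 0 8 1" --pt "0 0 0 8 1" --pt "0 0 0 8 1" --pt "0 0 0 8 1" --pt "0 0 0 8 1" --pt "0 0 0 8 1" --pt "0 0 0 8 1"

```text
t: 62.8
eef_pos: [534.7, 126.9, 114.6]
tcp_rot: [3.138, -0.003, 1.121]
ft_force: [8.6, -0.2, -2.4]
opening: 0.148
grip_force: 29.9
```

carry_out --pt "0 0 0 8 1" --pt "0 0 0 8 1" --pt "0 0 0 8 1" --pt "0 0 0 8 1" --pt "0 0 0 8 1" --pt "0 0 0 8 1" --pt "0 0 0 8 1" --pt "0 0 0 8 1" --pt "0 0 0 8 1" --pt "0 0 0 3 1" --pt "0 0 0 0 1" --pt "0 0 0 0 1"

```text
t: 64.0
eef_pos: [535.5, 125.2, 114.6]
tcp_rot: [3.141, -0.006, -0.182]
ft_force: [10.7, -12.0, -2.8]
opening: 0.143
grip_force: 30.0
```

Run:
```python
from knob import *
s=env.state(); print(s["eef_pos"].round(1),np.degrees(s["tcp_rot"][2]),s["moment"],s["joints"].round(2))
A["time"]=s["eef_pos"][:2]; c=shot("wrist","w21"); measure("time",c)
```

```text
[535.5 125.2 114.6] -10.423974479138389 [-2.48443506 -1.7815616  -0.05199832] [ 0.11  0.49  1.84 -0.    0.81  1.87]
time red n 453 yaw -9.3 r 38.4
 white n 96 mean [555.5 121.2] from axis -11.4 r 20.4 long axis -10.4
```

The pointer is at −10.4° and the clip at about −10°. Releasing and verifying from above.

carry_out --pt "0 0 0 0 0.7" --pt "0 0 0 0 0.5" --pt "0 0 0 0 0.5" --pt "0 0 0 0 0.5" --pt "0 0 0 0 0.5" --pt "0 0 -20 0 0.5" --pt "0 0 -40 0 0.5" --pt "0 0 -40 0 0.5" --pt "0 0 -40 0 0.5" --pt "0 0 0 0 0.5" --pt "0 0 0 0 0.5"

```text
t: 65.15
eef_pos: [532.6, 126.7, 254.6]
tcp_rot: [-3.141, -0.001, -0.182]
ft_force: [-0.5, -0.3, -0.7]
opening: 0.499
grip_force: 0.0
```

```bash
cat >> knob.py <<'E'
def disc(name,c,z=121):
    """knob axis from the outline of the dark disc with the bar on it (least-squares circle of 28 mm radius is only a check)"""
    hsv=cv2.cvtColor(c["color"],cv2.COLOR_RGB2HSV); m=cv2.inRange(hsv,(0,0,0),(180,255,58)); m[300:]=0
    u0=proj(c,[(*A[name],z)])[0]; yy,xx=np.mgrid[:480,:640]; m[np.hypot(xx-u0[0],yy-u0[1])>0.034*1e3*c["K"][0,0]/260]=0
    k=cv2.convexHull(np.vstack(cv2.findContours(m,cv2.RETR_EXTERNAL,cv2.CHAIN_APPROX_NONE)[0])); P=plane(c,k[:,0],z)[:,:2].astype(np.float32)
    print(name,"disc ellipse",cv2.fitEllipse(P))
E
python3 - <<'E'
from knob import *
s=env.state(); print(s["eef_pos"].round(1),np.degrees(s["tcp_rot"][2]))
A["time"]=np.array([534.,126.]); c=shot("wrist","w22"); measure("time",c); disc("time",c); print(proj(c,[(*A["time"],121)]))
plan([(492.7,311.5,254,100)],cl=0.4,v=42,w=7)
E
```

```text
[532.6 126.7 254.6] -10.419217074573151
time red n 148 yaw -10.2 r 40.2
 white n 179 mean [545.3 124.5] from axis -7.6 r 11.4 long axis -28.4
time disc ellipse ((534.119873046875, 124.72766876220703), (53.87984085083008, 55.28547286987305), 80.1111068725586)
[[323.82535174 217.85226276]]
[[-5,-11,0,-6.9,0.4],[-3,-11,0,-6.9,0.4],[-1,-12,0,-6.9,0.4],[-1,-12,0,-6.9,0.4],[1,-11,0,-6.9,0.4],[3,-12,0,-6.9,0.4],[4,-11,0,-6.9,0.4],[5,-11,0,-6.9,0.4],[6,-10,0,-6.9,0.4],[8,-9,0,-6.9,0.4],[8,-8,0,-6.9,0.4],[10,-7,0,-6.9,0.4]]
[[10,-6,0,-6.9,0.4],[11,-5,0,-6.9,0.4],[11,-3,0,-6.9,0.4],[12,-2,0,-6.9,0.4]]
end [492.4 311.6 253.5] 100.0
```

carry_out --pt "-5 -11 0 -6.9 0.4" --pt "-3 -11 0 -6.9 0.4" --pt "-1 -12 0 -6.9 0.4" --pt "-1 -12 0 -6.9 0.4" --pt "1 -11 0 -6.9 0.4" --pt "3 -12 0 -6.9 0.4" --pt "4 -11 0 -6.9 0.4" --pt "5 -11 0 -6.9 0.4" --pt "6 -10 0 -6.9 0.4" --pt "8 -9 0 -6.9 0.4" --pt "8 -8 0 -6.9 0.4" --pt "10 -7 0 -6.9 0.4"

```text
t: 66.4
eef_pos: [502.6, 265.7, 252.4]
tcp_rot: [-3.139, 0.002, 1.268]
ft_force: [-0.5, -0.4, -0.1]
opening: 0.602
grip_force: 0.0
```

carry_out --pt "10 -6 0 -6.9 0.4" --pt "11 -5 0 -6.9 0.4" --pt "11 -3 0 -6.9 0.4" --pt "12 -2 0 -6.9 0.4" --pt "0 0 0 0 0.5" --pt "0 0 0 0 0.5"

```text
t: 67.0
eef_pos: [492.5, 311.4, 253.0]
tcp_rot: [-3.14, 0.001, 1.742]
ft_force: [-0.1, -0.2, 0.6]
opening: 0.518
grip_force: 0.0
```

Run:
```python
from knob import *
s=env.state(); print(s["eef_pos"].round(1),np.degrees(s["tcp_rot"][2]))
c=shot("wrist","w23"); measure("temp",c); disc("temp",c); print(proj(c,[(*A["temp"],121)]))
im=c["color"][:,:,::-1].copy()
cv2.drawMarker(im,tuple(int(round(x)) for x in proj(c,[(*A["temp"],121)])[0]),(255,255,0),0,8,1)
w=cv2.imread("pics/w22.png")
cv2.imwrite("pics/w23c.png",np.hstack([cv2.resize(im[150:300,250:400],(400,400)),cv2.resize(w[150:300,250:400],(400,400))]))
```

```text
[492.5 311.4 253. ] 99.79731819435295
temp red n 188 yaw -3.6 r 40.2
 white n 169 mean [493.8 296.5] from axis -86.0 r 15.1 long axis -85.0
temp disc ellipse ((483.76019287109375, 289.1975402832031), (6.396548748016357, 12.114341735839844), 175.07484436035156)
[[324.13538188 219.57456729]]
```

View pics/w23c.png

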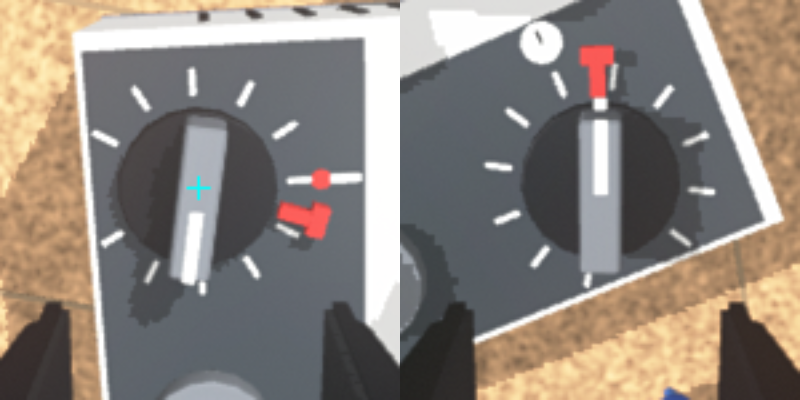

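The left half shows the temperature knob's pointer yaw at about −86°. Its clip is about 16.8° below image-right, giving a yaw of about −7° (the dot at (321,180) is only print). The right half shows the time pointer in line with its clip. I'll grip the temperature bar with the tool at yaw 94° and turn +79°.

carry_out --pt "0 0 0 5.8 0.5" --pt "0 0 40 0 0.5" --pt "0 0 40 0 0.5" --pt "0 0 30 0 0.5" --pt "0 0 15 0 0.5" --pt "0 0 8 0 0.5" --pt "0 0 5 0 0.5" --pt "0 0 0 0 0.8" --pt "0 0 0 0 1" --pt "0 0 0 0 1" --pt "0 0 0 0 1" --pt "0 0 0 0 1"

```text
t: 68.25
eef_pos: [492.6, 311.7, 116.6]
tcp_rot: [-3.141, -0.0, 1.644]
ft_force: [-4.9, 1.0, 10.4]
opening: 0.144
grip_force: 30.0
```

carry_out --pt "0 0 0 0 1" --pt "0 0 0 0 1" --pt "0 0 0 0 1" --pt "0 0 0 0 1"

```text
t: 68.65
eef_pos: [492.6, 311.7, 116.7]
tcp_rot: [-3.141, -0.0, 1.644]
ft_force: [-3.0, -0.3, 5.4]
opening: 0.144
grip_force: 30.0
```

carry_out --pt "0 0 0 -7.9 1" --pt "0 0 0 -7.9 1" --pt "0 0 0 -7.9 1" --pt "0 0 0 -7.9 1" --pt "0 0 0 -7.9 1" --pt "0 0 0 -7.9 1" --pt "0 0 0 -7.9 1" --pt "0 0 0 -7.9 1" --pt "0 0 0 -7.9 1" --pt "0 0 0 -7.9 1" --pt "0 0 0 0 1" --pt "0 0 0 0 1"

```text
t: 69.85
eef_pos: [491.8, 311.0, 116.6]
tcp_rot: [-3.14, -0.002, 3.023]
ft_force: [-7.5, -4.2, 9.9]
opening: 0.144
grip_force: 30.0
```

carry_out --pt "0 0 0 0 0.7" --pt "0 0 0 0 0.5" --pt "0 0 0 0 0.5" --pt "0 0 0 0 0.5" --pt "0 0 0 0 0.5" --pt "0 0 -20 0 0.5" --pt "0 0 -40 0 0.5" --pt "0 0 -40 0 0.5" --pt "0 0 -40 0 0.5" --pt "0 0 0 0 0.5" --pt "0 0 0 0 0.5"

```text
t: 70.95
eef_pos: [492.9, 311.7, 256.6]
tcp_rot: [3.141, 0.001, 3.022]
ft_force: [0.5, 0.7, -0.3]
opening: 0.5
grip_force: 0.0
```

Run:
```python
from knob import *
s=env.state(); print(s["eef_pos"].round(1),np.degrees(s["tcp_rot"][2]))
c=shot("wrist","w24"); measure("temp",c)
sc=shot("scene","s24"); t=shot("top")
im=c["color"][:,:,::-1]
cv2.imwrite("pics/w24c.png",np.hstack([cv2.resize(im[150:300,250:400],(400,400)),cv2.resize(sc["color"][130:270,285:425,::-1],(400,400))]))
```

```text
[492.9 311.7 256.6] 173.1705627757866
temp red n 130 yaw -3.1 r 42.7
 white n 183 mean [507.1 310.1] from axis -5.6 r 14.5 long axis 3.3
```

View pics/w24c.png

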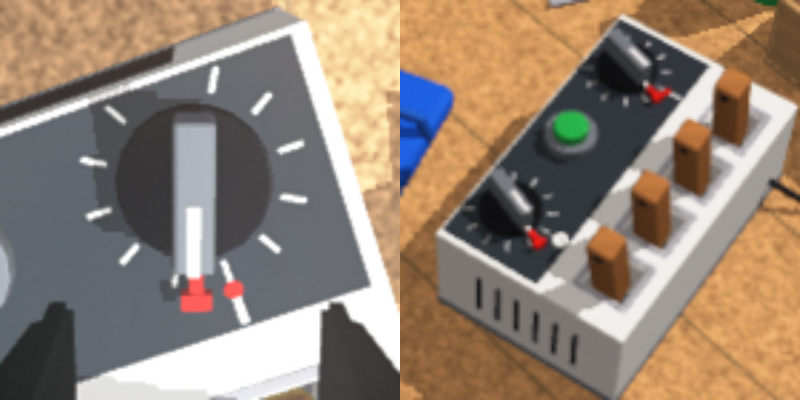

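The left half shows the temperature pointer at x=194 and its clip at x=196, so they're aligned. The right half shows all four handles standing at equal height and both pointers at their clips. Next is the start button, with the fingers shut.

carry_out --pt "-10 -30 0 0 1" --pt "-11 -30 0 0 1" --pt "-10 -30 0 0 1" --pt "0 0 30 0 1" --pt "0 0 35 0 1" --pt "0 0 25 0 1" --pt "0 0 15 0 1" --pt "0 0 0 0 1" --pt "0 0 0 0 1" --pt "0 0 0 0 1"

```text
t: 72.1
eef_pos: [513.3, 218.7, 151.9]
tcp_rot: [3.141, 0.001, 3.022]
ft_force: [-0.0, 0.3, -0.5]
opening: 0.005
grip_force: 0.0
```

carry_out --pt "0 0 8 0 1" --pt "0 0 8 0 1" --pt "0 0 8 0 1" --pt "0 0 4 0 1" --pt "0 0 0 0 1"

```text
t: 72.6
eef_pos: [512.6, 218.5, 122.5]
tcp_rot: [-3.141, -0.001, 3.022]
ft_force: [-0.4, 0.6, -0.4]
opening: 0.005
grip_force: 0.0
```

carry_out --pt "0 0 2 0 1" --pt "0 0 2 0 1" --pt "0 0 0 0 1"

```text
t: 72.9
eef_pos: [512.9, 218.6, 119.1]
tcp_rot: [3.142, -0.0, 3.022]
ft_force: [0.2, 0.8, 0.0]
opening: 0.001
grip_force: 0.0
```

carry_out --pt "0 0 2 0 1" --pt "0 0 2 0 1" --pt "0 0 0 0 1"

```text
t: 73.2
eef_pos: [513.1, 218.6, 115.3]
tcp_rot: [3.141, 0.0, 3.022]
ft_force: [0.3, 0.4, 2.3]
opening: 0.006
grip_force: 1.4
```

carry_out --pt "0 0 1.5 0 1" --pt "0 0 1.5 0 1" --pt "0 0 0 0 1"

```text
t: 73.5
eef_pos: [513.1, 218.6, 112.3]
tcp_rot: [3.141, 0.0, 3.022]
ft_force: [-0.2, -0.5, 4.3]
opening: 0.004
grip_force: 2.3
```

carry_out --pt "0 0 1 0 1" --pt "0 0 1 0 1" --pt "0 0 0 0 1"

```text
t: 73.8
eef_pos: [513.2, 218.7, 111.7]
tcp_rot: [3.141, 0.001, 3.022]
ft_force: [-3.9, -1.4, 19.1]
opening: 0.007
grip_force: 9.3
```

carry_out --pt "0 0 0.5 0 1" --pt "0 0 0.5 0 1" --pt "0 0 0 0 1" --pt "0 0 0 0 1"

```text
t: 74.2
eef_pos: [513.3, 218.7, 111.5]
tcp_rot: [3.141, 0.002, 3.023]
ft_force: [-7.1, -1.8, 28.6]
opening: 0.007
grip_force: 14.1
```

The button is at its stop (28 N). Letting go and rising clear.

carry_out --pt "0 0 -10 0 1" --pt "0 0 -30 0 1" --pt "0 0 -40 0 1" --pt "0 0 -40 0 1" --pt "0 0 -40 0 1" --pt "0 0 0 0 1" --pt "0 0 0 0 1" --pt "0 0 0 0 1"

```text
t: 75.0
eef_pos: [512.3, 218.4, 267.8]
tcp_rot: [-3.141, -0.002, 3.022]
ft_force: [-0.3, -0.1, 0.2]
opening: 0.006
grip_force: 0.0
```

Run:
```python
from h import *
s=shot("scene","s25"); a=cv2.imread("pics/s24.png")[:,:,::-1]
print([(x.round(0),b.round(0),e.round(0),r) for x,b,e,r in handles(s,60,150)[0]], env.state()["ft_force"])
d=np.abs(s["color"].astype(int)-a).max(2)[150:280,340:430]; print((d>60).sum())
```

```text
[(array([358., 222.], dtype=float32), array([356., 210.], dtype=float32), array([359., 233.], dtype=float32), 218.0), (array([372., 203.], dtype=float32), array([372., 191.], dtype=float32), array([372., 215.], dtype=float32), 219.0), (array([386., 184.], dtype=float32), array([386., 173.], dtype=float32), array([386., 196.], dtype=float32), 203.0), (array([401., 166.], dtype=float32), array([400., 179.], dtype=float32), array([402., 154.], dtype=float32), 214.5)] [-0.25854893 -0.02126842 -0.87334576]
0
```

The combs haven't moved, the knobs are set and the button is released. Handing in.

```bash
python3 -c "
from cell import env
print(env.job_done())"
```

```text
the job is handed in; nothing more can be done
None
```

All four combs stand head-down and fully down in the dryer, one to a well. Both knob pointers are within about 2° of their red clips. The start button was pressed to its stop and released last, and the job was handed in at about 75 s; the hand-in returned no verdict.

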